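Check a tail lamp with the hand light meter

TASK

Connect the test supply by turning the yellow wing coupling on the blue box clockwise (seen from above) all the way to its stop. Then pick up the yellow light meter, aim its black nose squarely at the white dot on the round tail lamp from about 65 mm away without touching the lamp, and hold it steady there for two seconds. Finally lay the meter gently back on its rest the way it lay before, let go, and leave the lamps' tilt and everything else on the bench undisturbed.

Things in the scene. Friction and masses are not known exactly. Their poses are not given: they have to be found in the camera images.
- supply_box: Blue box fixed to the bench, 110 (x) x 90 (y) x 60 mm high; origin at the centre of its underside. Its x axis is marked by two short white lines on its top: the coupling's wing lines up with them when fully home.
- coupling (a joint): Wing coupling on the supply box's vertical centre line: aluminium collar 56 mm across, on it a yellow upright wing bar 76 long, 20 wide, 34 mm high. Value in rad, growing clockwise seen from above; starts between 0 and 0.4; 1.2 is the stop, fully home. The wing's long direction stands (1.2 - value) rad counter-clockwise from the box's x axis. Friction 0.08 N m, stays where left.
- wing (a point): Point on the coupling's axis inside the yellow wing, 106 mm above the bench (the wing spans 82 to 116 mm, the wider collar below it 60 to 82 mm): a good height for the TCP to grip the wing across its 20 mm width.
- rest: Rest for the meter, fixed to the bench: grey block 85 mm long (x), 34 mm wide, flat rubber top 50 mm above the bench, on a foot plate 110 x 70 x 6 mm. Block and foot are centred at x = -10 mm; the origin is at bench height. The meter belongs on it with its origin straight above this origin and its x axis along this x axis.
- meter: Yellow hand light meter, about 0.25 kg, loose, starts lying on the rest. Body 120 (x) x 36 (y) x 34 mm high; origin at the centre of its underside. At the front (+x) a black round nose 32 mm across is bent 45 degrees down and hangs clear in front of the rest; on top a dark display at the rear, a red button near the front. Grip it across the 36 mm width near mid-length.
- nose: The measuring window at the tip of the meter's nose, rigid with the meter. Origin at the centre of the window (in the meter's frame: x 90, y 0, z -17 mm); its x axis is the direction of aim (45 degrees below the meter's x axis), its y axis is the meter's y axis.
- round_lamp: Round tail lamp, 118 mm across, lens half red, half amber, pivoted in a stand fixed to the bench (foot 110 x 154 mm, cheeks 146 mm high). Origin on the pivot, 130 mm above the bench; y along the pivot; z squarely out of the flat lens, whose face lies 35 mm out. z leans 0.45 to 0.95 rad from vertical, roughly towards the robot. The pivot is stiff; do not turn it.
- dot (a point): Centre of the white dot, 18 mm across, on the flat face of the round lamp's amber half: the point to aim at. In the round lamp's frame: x 0, y 29, z 36.5 mm.
- oblong_lamp: Oblong tail lamp, 130 x 80 mm, no white dot, pivoted in a like stand (foot 110 x 164 mm) fixed to the bench: not to be measured. Origin on the pivot axis 130 mm above the bench; y is the pivot axis; z points out of its lens.
- oblong_face (a point): Centre of the oblong lamp's lens face, 35 mm out from its pivot axis.
- battery: Black battery, 150 x 88 x 125 mm high (141 mm over its terminals), 3 kg, loose; origin at the centre of its underside.
- column: Signal column fixed to the bench: black foot 80 mm across, slim tube, then green, amber and red beacons 40 mm across up to 340 mm above the bench; origin at the centre of its underside. It does not give way: go round it with arm and meter.
- spray_can: Blue spray can, 62 mm across and 185 mm tall, standing upright, loose; origin at the centre of its underside.
- spare_lamp: Spare flat red and amber lamp, 150 x 70 x 54 mm, lying loose on the bench; origin at the centre of its underside.
- wrench: Steel wrench 170 mm long, lying loose on the bench.
Things that resemble listed ones, but are neither listed nor needed, are in the scene too. Leave any green look-alike of the part that bears round_lamp alone. What is shaped like the supply_box but green is not meant.

How it is judged:
By the outcome, as a careful person would: the job done as asked, in the order asked, and still so for the second after the job is handed in, with the robot touching nothing.
It also fails if it takes over 72 s, if anything falls off the work surface, if the arm or the gripper's body presses on something with over 40 N, if the wrist force passes 120 N, or if a joint passes its speed limit or range.

ROBOT

A 6-joint arm with a two-finger parallel gripper is mounted at the origin on the work surface. World frame = base frame: x ahead of the robot, y to its left, z up, the work surface at z = 0. Lengths are in mm, angles in rad, forces in N, time in s.
With the tool pointing down it reaches from about 275 to 750 mm from the base axis. Payload 10.2 kg.
Tool frame: the origin (TCP) lies between the finger pads, 19 mm behind the fingertips; this is the grasp point; x points along the fingers, z is the direction in which the jaws open and shut, and the axes are right-handed (so a half turn about x gives the same grasp; the last joint's range is limited). The gripper opens to 85 mm and grips with 20 to 120 N. Pads are 22 mm wide; open, the fingers measure 114 mm over their backs; the gripper's body (76 mm by 85 mm) begins 54 mm behind the grasp point. The pads swing forward as they close: fully open they stand 13 mm farther back than shut.
Start: joints at [0.963, 0.313, 1.498, -0, 1.331, -0.223], TCP at [197.084, 486.61, 249.994] pointing down, gripper open.
Joint ranges: [-2.94, 2.94], [-0.97, 2.17], [0.19, 2.56], [-1.23, 4.37], [0.02, 3.11], [-2.88, 2.88]. Speed limits (rad/s): [2.39, 2.39, 3.01, 3.14, 3.14, 3.14].

INTERFACE

Orientations are given as a unit quaternion [w, x, y, z].
In Python, from rig import sense, capture, calibration, finish_job gives the robot as it stands.
- The arm moves only by the shell command python3 -m jog 'ROWS' [FORCE]. ROWS is JSON, a list of rows, each an object with "linear": the shift along the tool's x, y, z scaled (see below), a list of three; "rotation": the turn, a rotation vector about the tool's x, y, z scaled (see below), a list of three; "grip": the finger opening in mm, from 0 to 85.4. A call has 1 to 20 rows; each row is the pose to reach, as a shift and turn from the pose measured when the call began, along the tool's axes at that moment; what a row does not reach only later rows make up. The controller multiplies each number of a shift by 0.3 m and each number of a turn by 0.5 rad. A row lasts 1/12 s, in which the tool goes at most 41.7 mm and 7.16 degrees, less where a joint would pass 70% of its speed; a pose out of reach is approached as far as the arm can. A call with a number of a shift or a turn outside -1 to 1 is refused whole. A call with a gripper value outside its range is refused whole. The fingers move at their own pace and stop on an object; FORCE is the grip in N (left out, the last holds). Time passes only in rows, so rows that repeat a pose let the fingers close. It gives the time, the measured TCP pose, the force and the opening at its end, in the units of the state.
- sense(): the state, without advancing time (a new reading comes with each control period).
- capture(name): name is "scene" or "side" or "wrist"; returns (picture, depth): 480x640x3 uint8, red, green, blue; 480x640 float32, mm along the optical axis (not along the pixel's ray), 0 where there is no reading.
- calibration(name): a dict with "intrinsics" (3x3 intrinsics, pixels), "world_from_camera" (4x4, takes a point from camera to world coordinates). Camera axes: x right, y up, looking along -z (the intrinsics and any distortion apply to the point x, -y, -z); pixel columns grow to the right and rows downward; lengths in mm; the calibration is good to about 2 mm. A picture is of the moment at which its call begins: read the wrist's pose just before it. calibration takes no time and is no camera call; for the wrist camera it gives the pose at the moment of the call.
- finish_job(): hands the job in, once; it reports no verdict.
The state is a dict: "time_s": time; "joints": joint angles; "dq": joint speeds; "tau": joint torques, N m; "eef_pos": TCP position; "ee_rot": TCP orientation; "force": force on the tool from outside, world axes, zero at the start; "wrist_torque": the same for the moment, N m; "grip_width": opening from 0.0 (shut) to 1.0 (fully open).
Only numpy, scipy, OpenCV 4.12 (cv2) and the standard library are available. Lean on these libraries where they do the work, as an engineer would, in place of code of your own. Each camera call takes 0.05 s, during which the arm holds its last target.

## Working session

There is one attempt and no reset: what is moved stays moved. The work goes in short steps, Python scripts to look and compute and a shell command to move; the robot and the scene stay as the last step left them, time stands still between calls to the robot, and variables do not carry over. Pictures are saved under pics/ and viewed, and the job is handed in when it is done.

```bash
ls; mkdir -p pics; python3 - <<'E'
from rig import *
import cv2,numpy as np
s=sense();print(s)
for n in("scene","side","wrist"):
    c=calibration(n);print(n,{k:np.round(np.array(v),3).tolist() for k,v in c.items() if not isinstance(v,str)})
    p,d=capture(n);cv2.imwrite(f"pics/{n}0.png",p[:,:,::-1]);np.save(f"pics/{n}0.npy",d)
E
```

```text
pics
{'time_s': 0.0, 'joints': array([ 9.62615108e-01,  3.13446128e-01,  1.49845928e+00, -7.23241086e-06,
        1.33101374e+00, -2.23435348e-01]), 'dq': array([ 8.25563754e-05, -5.52930175e-04, -7.47249516e-04,  1.80320198e-04,
       -1.21846412e-04,  1.67554289e-04]), 'tau': array([ 1.02178488e-03, -4.12259459e+01, -2.59745765e+01, -1.19302872e-04,
        4.13750735e-03,  2.26371685e-05]), 'eef_pos': array([196.93134187, 486.40083174, 249.42869396]), 'ee_rot': array([ 0.58593407, -0.39535451,  0.58680691,  0.39501105]), 'force': array([-0.25516653,  0.73615469, -1.00430045]), 'wrist_torque': array([-0.02308945,  0.01652203,  0.00840133]), 'grip_width': 0.9993458203047318}
scene {'intrinsics': [[624.151, 0.0, 319.4], [0.0, 624.151, 236.603], [0.0, 0.0, 1.0]], 'world_from_camera': [[0.229, -0.614, 0.755, 1609.201], [0.973, 0.144, -0.178, -251.055], [0.001, 0.776, 0.631, 1012.137], [0.0, 0.0, 0.0, 1.0]]}
side {'intrinsics': [[483.859, 0.0, 319.441], [0.0, 483.859, 241.138], [0.0, 0.0, 1.0]], 'world_from_camera': [[0.998, 0.036, -0.051, 458.132], [-0.06, 0.754, -0.655, -781.167], [0.015, 0.656, 0.754, 1018.032], [0.0, 0.0, 0.0, 1.0]]}
wrist {'intrinsics': [[374.529, 0.0, 316.448], [0.0, 374.529, 239.004], [0.0, 0.0, 1.0]], 'world_from_camera': [[0.376, -0.886, -0.273, 127.504], [0.927, 0.358, 0.113, 515.24], [-0.002, -0.295, 0.955, 372.96], [0.0, 0.0, 0.0, 1.0]]}
```

View pics/scene0.png

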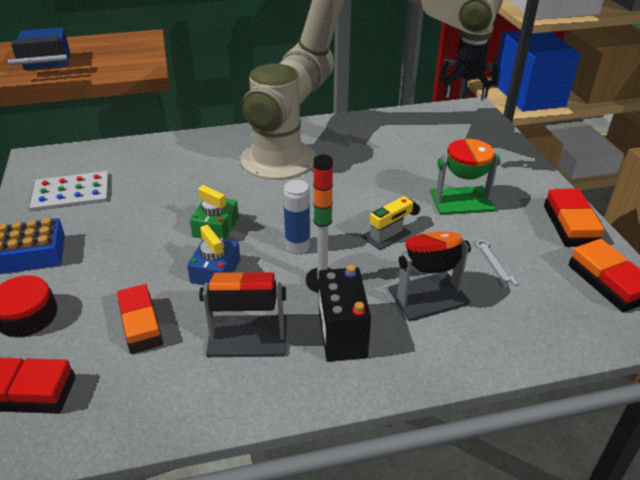

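View pics/side0.png

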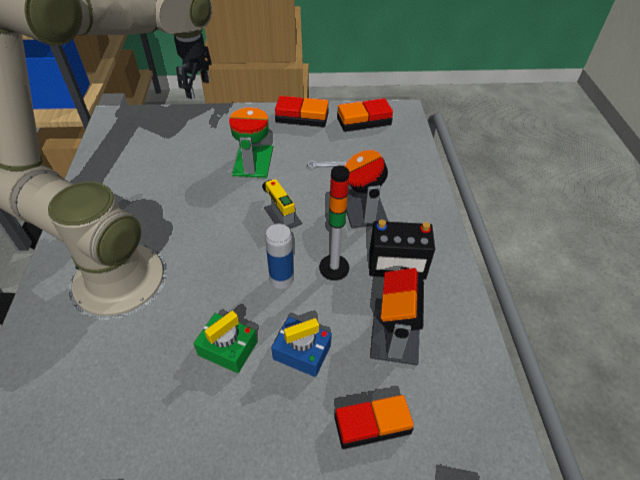

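View pics/wrist0.png

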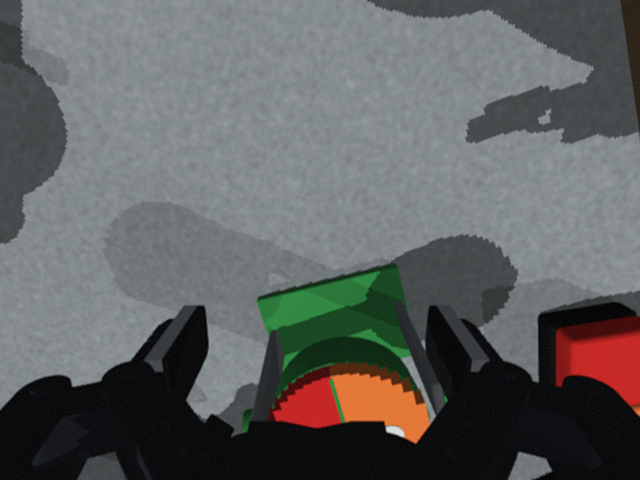

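The scene view shows the blue box at about (213,262), meter at (393,213), round lamp at (437,250) and column at (322,200). In the side view they are at (302,345), (280,197), (365,170) and (337,230). The green lamp and green box are decoys.

```bash
cat > h.py <<'E'
import numpy as np,cv2
from rig import *
from scipy.spatial.transform import Rotation as R
def cloud(c,d):
    K=np.array(c["intrinsics"]);T=np.array(c["world_from_camera"])
    v,u=np.mgrid[0:480,0:640]
    P=np.stack([(u-K[0,2])/K[0,0]*d,-(v-K[1,2])/K[1,1]*d,-d],-1)
    return P@T[:3,:3].T+T[:3,3]
def ray(c,u,v):
    K=np.array(c["intrinsics"]);T=np.array(c["world_from_camera"])
    r=T[:3,:3]@np.array([(u-K[0,2])/K[0,0],-(v-K[1,2])/K[1,1],-1]);return T[:3,3],r
def atz(c,u,v,z):
    o,r=ray(c,u,v);return o+r*(z-o[2])/r[2]
def tri(obs):
    A=np.zeros((3,3));b=np.zeros(3);L=[]
    for c,u,v in obs:
        o,r=ray(c,u,v);r=r/np.linalg.norm(r);M=np.eye(3)-np.outer(r,r);A+=M;b+=M@o;L.append((o,M))
    p=np.linalg.solve(A,b);return p,[np.linalg.norm(M@(p-o)) for o,M in L]
E
python3 - <<'E'
from h import *
for n in("scene","side"):
    c=calibration(n);print(c.keys())
    im=cv2.imread(f"pics/{n}0.png");d=np.load(f"pics/{n}0.npy");P=cloud(c,d)
    hsv=cv2.cvtColor(im,cv2.COLOR_BGR2HSV)
    H,S,V=[hsv[...,i] for i in range(3)]
    masks=dict(yellow=(H>22)&(H<34)&(S>150)&(V>90),blue=(H>105)&(H<130)&(S>120)&(V>50),orange=(H>6)&(H<17)&(S>160)&(V>120))
    for k,m in masks.items():
        nn,lab,st,ce=cv2.connectedComponentsWithStats(m.astype(np.uint8))
        for i in range(1,nn):
            if st[i,4]<40: continue
            q=P[(lab==i)&(d>0)]
            if len(q)==0: continue
            if not(100<np.median(q[:,0])<900 and abs(np.median(q[:,1]))<600):continue
            print(n,k,st[i],np.round(ce[i],1),"med",np.median(q,0).round(0),"p2",np.percentile(q,2,axis=0).round(0),"p98",np.percentile(q,98,axis=0).round(0))
    x=[("s",(190,160,450,320))] if n=="scene" else [("s",(220,130,450,380))]
    a=x[0][1];cr=im[a[1]:a[3],a[0]:a[2]];cv2.imwrite(f"pics/{n}0c.png",cv2.resize(cr,None,fx=2.4,fy=2.4,interpolation=cv2.INTER_CUBIC));
E
```

```text
dict_keys(['intrinsics', 'world_from_camera'])
scene yellow [199 186  27  22 354] [211.9 196.2] med [ 306. -219.  106.] p2 [ 273. -248.   84.] p98 [ 330. -192.  118.]
scene yellow [370 197  43  32 603] [391.3 212.6] med [435. 212.  78.] p2 [396. 157.  52.] p98 [463. 272.  85.]
scene yellow [200 225  22  30 361] [211.  238.7] med [ 478. -238.  111.] p2 [ 346. -258.   33.] p98 [ 507. -220.  118.]
scene blue [285 209  24  34 699] [296.7 225.8] med [449. -34.  86.] p2 [429. -57.  40.] p98 [456.  -3. 128.]
scene blue [ 187  240   53   45 1087] [213.5 263.4] med [ 499. -247.   54.] p2 [ 437. -298.    8.] p98 [ 528. -180.   62.]
scene blue [344 270  13   8  50] [349.5 274.5] med [687.  29. 126.] p2 [668.  23. 120.] p98 [693.  47. 130.]
scene orange [465 139  29  26 424] [480.4 150.7] med [347. 476. 163.] p2 [284. 449. 155.] p98 [393. 509. 167.]
scene orange [314 188  18  19 290] [322.3 197.7] med [577.  -2. 252.] p2 [562. -16. 232.] p98 [583.  19. 274.]
scene orange [423 232  39  17 326] [446.2 237.9] med [667. 249. 171.] p2 [609. 226. 140.] p98 [705. 280. 187.]
scene orange [209 273  35  1
[... 932 characters left out ...]
 63.]
side blue [ 272  329   59   47 1362] [301.5 353.3] med [ 466. -267.   58.] p2 [ 402. -301.   12.] p98 [ 526. -223.   63.]
side orange [230 108  38  12 285] [249.6 113.5] med [336. 478. 165.] p2 [283. 449. 161.] p98 [385. 513. 169.]
side orange [345 150  36  22 377] [361.8 159.1] med [652. 252. 164.] p2 [610. 228. 138.] p98 [695. 285. 184.]
side orange [330 197  17  16 221] [337.9 204.7] med [557. -14. 255.] p2 [541. -19. 234.] p98 [576.  -3. 276.]
side orange [381 290  36  32 964] [398.9 305.4] med [ 672. -226.  162.] p2 [ 638. -256.  144.] p98 [ 708. -189.  177.]
side orange [ 371  395   43   40 1207] [391.9 414.5] med [ 641. -415.   54.] p2 [ 607. -445.   39.] p98 [ 676. -378.   57.]
```

View pics/scene0c.png

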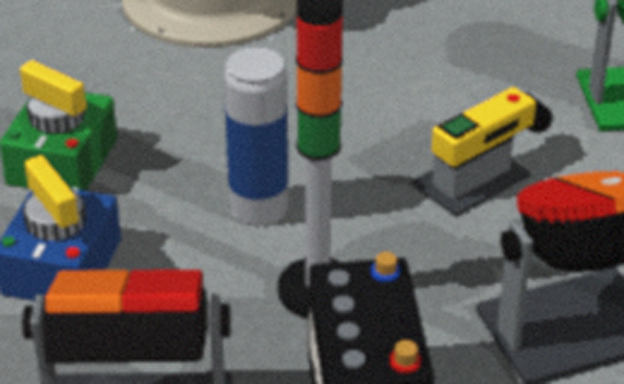

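View pics/side0c.png

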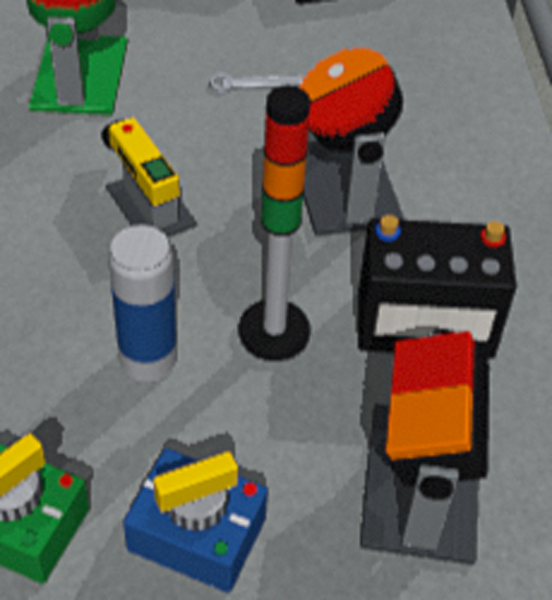

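```bash
python3 - <<'E'
from h import *
for n in("scene","side"):
    c=calibration(n)
    im=cv2.imread(f"pics/{n}0.png");d=np.load(f"pics/{n}0.npy");P=cloud(c,d)
    hsv=cv2.cvtColor(im,cv2.COLOR_BGR2HSV);H,S,V=[hsv[...,i] for i in range(3)]
    def rect(m,z,nm):
        v,u=np.nonzero(m); q=np.array([atz(c,a,b,z)[:2] for a,b in zip(u,v)],np.float32)
        r=cv2.minAreaRect(q);bx=cv2.boxPoints(r);e=bx[1]-bx[0];f=bx[2]-bx[1]
        l=e if np.linalg.norm(e)>np.linalg.norm(f) else f
        print(n,nm,np.round(r[0],1),np.round(r[1],1),"long yaw",round(np.arctan2(l[1],l[0])%np.pi,3),len(u))
    yel=(H>22)&(H<34)&(S>150)&(V>90)
    near=lambda x,y,r:np.hypot(P[...,0]-x,P[...,1]-y)<r
    rect(yel&near(470,-240,60)&(P[...,2]>112),116,"wing")
    rect(yel&near(425,212,90)&(P[...,2]>80),84,"meter")
    rect(((H>105)&(H<130)&(S>120)&near(467,-245,90)&(P[...,2]>55)),60,"box")
    w=(S<60)&(V>170)&near(467,-245,75)&(P[...,2]>50)&(P[...,2]<75)
    nn,lab,st,ce=cv2.connectedComponentsWithStats(w.astype(np.uint8))
    for i in range(1,nn):
        if st[i,4]>3: print(n,"white",ce[i],st[i,4],atz(c,*ce[i],60).round(1))
    red=(H<5)&(S>150)&near(425,212,90)&(P[...,2]>75);
    v,u=np.nonzero(red);print(n,"button",u.mean(),v.mean(),atz(c,u.mean(),v.mean(),86).round(1))
    # lamp lens plane
    lens=(((H<18)&(S>150)&(V>100)))&near(650,235,90)&(P[...,2]>100)
    q=P[lens&(d>0)];m=np.median(q,0)
    for _ in range(5):
        U,s,Vt=np.linalg.svd(q-q.mean(0),full_matrices=False);nrm=Vt[2]*np.sign(Vt[2][2]);r=(q-q.mean(0))@nrm;q=q[abs(r)<max(2*np.median(abs(r)),1)]
    print(n,"lens n",nrm.round(3),"lean",np.arccos(nrm[2]),"az",np.arctan2(nrm[1],nrm[0]),q.mean(0).round(1),np.median(abs(r)),len(q))
    wd=(S<90)&(V>150)&near(650,240,60)&(P[...,2]>130)
    nn,lab,st,ce=cv2.connectedComponentsWithStats(wd.astype(np.uint8))
    for i in range(1,nn):
        if st[i,4]>3: 
            o,rr=ray(c,*ce[i]);print(n,"dot",ce[i],st[i,4],P[lab==i].mean(0).round(1),(o+rr*((q.mean(0)-o)@nrm)/(rr@nrm)).round(1))
    bk=near(560,-5,60)&(P[...,2]>240)&(P[...,2]<260);print("col",P[bk].mean(0).round(0))
E
```

```text
scene wing [ 470.8 -238.5] [75.9 19.6] long yaw 0.341 159
scene meter [428.2 213.9] [ 35.5 119.4] long yaw 2.042 218
scene box [ 474.4 -237.8] [ 89.5 114.2] long yaw 2.664 525
scene white [205.66666667 263.86666667] 15 [ 506.3 -258.5   60. ]
scene button 403.2 200.4 [407.6 251.   86. ]
scene lens n [-0.448 -0.055  0.893] lean 0.46789825371756905 az -3.018254517146716 [653.  223.2 161.6] 0.3910828184855051 429
scene dot [444.38461538 234.84615385] 13 [646.3 255.3 160.8] [644.7 256.1 159.5]
col [576.  -0. 250.]
side wing [ 465.1 -240.5] [75.  21.7] long yaw 0.333 294
side meter [419.6 210.8] [ 36.1 123.1] long yaw 2.029 256
side box [ 465.  -241.2] [ 91.  110.3] long yaw 2.669 915
side white [281.8 331.4] 10 [ 421.5 -215.1   60. ]
side white [319.5        346.36363636] 22 [ 504.2 -257.1   60. ]
side button 272.5 183.0 [400.6 253.   86. ]
side lens n [-0.454 -0.051  0.89 ] lean 0.4745283840465738 az -3.030360744033621 [653.  221.  163.5] 0.8659741025196421 589
side dot [359.60869565 158.91304348] 23 [644.6 256.9 161.7] [644.7 257.3 161.4]
col [557. -13. 250.]
```

```bash
cat >> h.py <<'E'
def down(psi):
    # tool x down, z axis (jaw) at yaw psi
    x=np.array([0,0,-1.]);z=np.array([np.cos(psi),np.sin(psi),0]);return R.from_matrix(np.stack([x,np.cross(z,x),z],1))
def cur(s=None):
    s=s or sense();q=s["ee_rot"];return s["eef_pos"],R.from_quat([q[1],q[2],q[3],q[0]])
def plan(p,Rt):
    s=sense();p0,R0=cur(s);l=R0.inv().apply(np.array(p)-p0)/300;w=(R0.inv()*Rt).as_rotvec()/0.5
    k=max(abs(l).max(),abs(w).max(),1)
    n=max(np.linalg.norm(l)*300/41.7,np.degrees(np.linalg.norm(w)*.5)/7.16)
    print("lin",l.round(3).tolist(),"rot",w.round(3).tolist(),"rows>=%.1f"%n,"k=%.2f"%k)
    if k>1: print("  frac: lin",(l/k).round(3).tolist(),"rot",(w/k).round(3).tolist())
def st():
    s=sense();p,r=cur(s);m=r.as_matrix();print("t%.2f"%s["time_s"],"p",p.round(1),"x",m[:,0].round(3),"zyaw %.3f"%np.arctan2(m[1,2],m[0,2]),"j",s["joints"].round(3),"F",s["force"].round(1),"T",s["wrist_torque"].round(2),"g %.1f"%(s["grip_width"]*85.4))
E
python3 - <<'E'
from h import *
st()
for psi in (0.337+np.pi/2,0.337-np.pi/2):
    print(psi);plan([466,-240,280],down(psi))
E
```

```text
t0.15 p [197.  486.5 249.6] x [-0.001 -0.001 -1.   ] zyaw 1.186 j [ 0.963  0.313  1.498 -0.     1.331 -0.223] F [ 0.6  0.8 -0.3] T [ 0.06  0.02 -0.05] g 85.6
1.9077963267948965
lin [-0.1, -1.74, -1.908] rot [-1.444, -0.002, -0.001] rows>=18.6 k=1.91
  frac: lin [-0.052, -0.912, -1.0] rot [-0.757, -0.001, -0.001]
-1.2337963267948966
lin [-0.1, -1.74, -1.908] rot [4.84, -0.001, 0.002] rows>=19.4 k=4.84
  frac: lin [-0.021, -0.36, -0.394] rot [1.0, -0.0, 0.0]
```

```bash
python3 -m jog '[{"linear":[-0.1,-0.9,-0.98],"rotation":[-0.74,0,0],"grip":85},{"linear":[-0.1,-0.9,-0.98],"rotation":[-0.74,0,0],"grip":85},{"linear":[-0.1,-0.9,-0.98],"rotation":[-0.74,0,0],"grip":85},{"linear":[-0.1,-0.9,-0.98],"rotation":[-0.74,0,0],"grip":85},{"linear":[-0.1,-0.9,-0.98],"rotation":[-0.74,0,0],"grip":85},{"linear":[-0.1,-0.9,-0.98],"rotation":[-0.74,0,0],"grip":85},{"linear":[-0.1,-0.9,-0.98],"rotation":[-0.74,0,0],"grip":85},{"linear":[-0.1,-0.9,-0.98],"rotation":[-0.74,0,0],"grip":85},{"linear":[-0.1,-0.9,-0.98],"rotation":[-0.74,0,0],"grip":85},{"linear":[-0.1,-0.9,-0.98],"rotation":[-0.74,0,0],"grip":85},{"linear":[-0.1,-0.9,-0.98],"rotation":[-0.74,0,0],"grip":85},{"linear":[-0.1,-0.9,-0.98],"rotation":[-0.74,0,0],"grip":85}]'; python3 - <<'E'
from h import *
st()
plan([466,-240,260],down(1.908))
p,d=capture("wrist");cv2.imwrite("pics/w1.png",p[:,:,::-1])
E
```

```text
time_s: 1.15
eef_pos: [337.3, 111.2, 279.8]
ee_rot: [0.505, -0.495, 0.505, 0.495]
force: [-0.1, -0.1, -0.8]
grip_width: 0.993
t1.15 p [337.3 111.2 279.8] x [-0.001 -0.001 -1.   ] zyaw 1.551 j [-1.500e-02 -1.020e-01  1.884e+00 -1.000e-03  1.360e+00 -1.566e+00] F [-0.1 -0.1 -0.8] T [-0.01  0.05 -0.02] g 84.8
lin [0.066, -0.452, -1.162] rot [-0.713, -0.001, -0.002] rows>=9.0 k=1.16
  frac: lin [0.057, -0.389, -1.0] rot [-0.614, -0.001, -0.001]
```

View pics/w1.png

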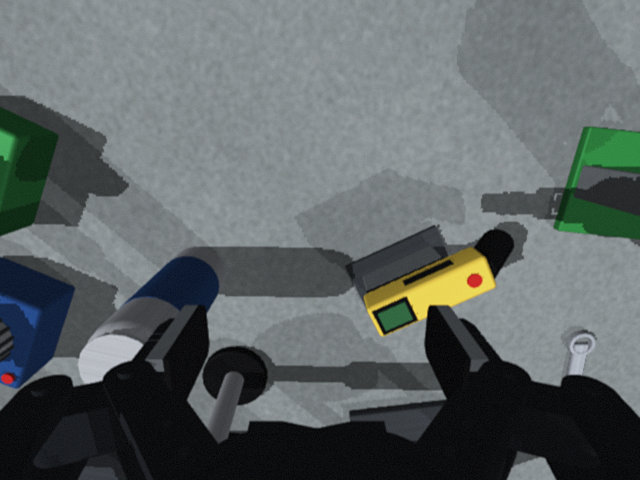

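The wrist view shows the meter at about (425,285) with its nose at (495,245), the can at (150,320), and a corner of the blue box at the left.

```bash
python3 - <<'E'
from h import *
c=calibration("wrist");im=cv2.imread("pics/w1.png")
hsv=cv2.cvtColor(im,cv2.COLOR_BGR2HSV);H,S,V=[hsv[...,i] for i in range(3)]
yel=((H>20)&(H<34)&(S>110)&(V>120)).astype(np.uint8)
v,u=np.nonzero(yel);k=(u>350)&(u<505)&(v>230)&(v<340)
for z in(84,):
    q=np.array([atz(c,a,b,z)[:2] for a,b in zip(u[k],v[k])],np.float32)
    r=cv2.minAreaRect(q);print(r,cv2.boxPoints(r).round(1))
print("button",atz(c,475,280,86).round(1))
E
python3 -m jog '[{"linear":[0.05,-0.38,-0.98],"rotation":[-0.62,0,0],"grip":85},{"linear":[0.05,-0.38,-0.98],"rotation":[-0.62,0,0],"grip":85},{"linear":[0.05,-0.38,-0.98],"rotation":[-0.62,0,0],"grip":85},{"linear":[0.05,-0.38,-0.98],"rotation":[-0.62,0,0],"grip":85},{"linear":[0.05,-0.38,-0.98],"rotation":[-0.62,0,0],"grip":85},{"linear":[0.05,-0.38,-0.98],"rotation":[-0.62,0,0],"grip":85},{"linear":[0.05,-0.38,-0.98],"rotation":[-0.62,0,0],"grip":85},{"linear":[0.05,-0.38,-0.98],"rotation":[-0.62,0,0],"grip":85},{"linear":[0.05,-0.38,-0.98],"rotation":[-0.62,0,0],"grip":85},{"linear":[0.05,-0.38,-0.98],"rotation":[-0.62,0,0],"grip":85},{"linear":[0.05,-0.38,-0.98],"rotation":[-0.62,0,0],"grip":85}]'; python3 - <<'E'
from h import *
st()
c=calibration("wrist")
p,d=capture("wrist");cv2.imwrite("pics/w2.png",p[:,:,::-1]);np.save("pics/w2.npy",d);np.save("pics/w2T.npy",c["world_from_camera"])
E
```

```text
((413.22900390625, 214.86383056640625), (47.7589111328125, 117.85686492919922), 26.079248428344727) [[365.9 257.3]
 [417.7 151.4]
 [460.6 172.4]
 [408.8 278.3]]
button [401.2 256.5  86. ]
time_s: 2.12
eef_pos: [446.1, -181.8, 264.3]
ee_rot: [0.421, -0.567, 0.421, 0.569]
force: [0.2, 0.3, 0.5]
grip_width: 0.996
t2.12 p [ 446.1 -181.8  264.3] x [-0.002  0.001 -1.   ] zyaw 1.866 j [-6.300e-01  2.070e-01  1.597e+00 -1.000e-03  1.339e+00 -2.496e+00] F [0.2 0.3 0.5] T [-0.03  0.04  0.02] g 85.1
```

View pics/w2.png

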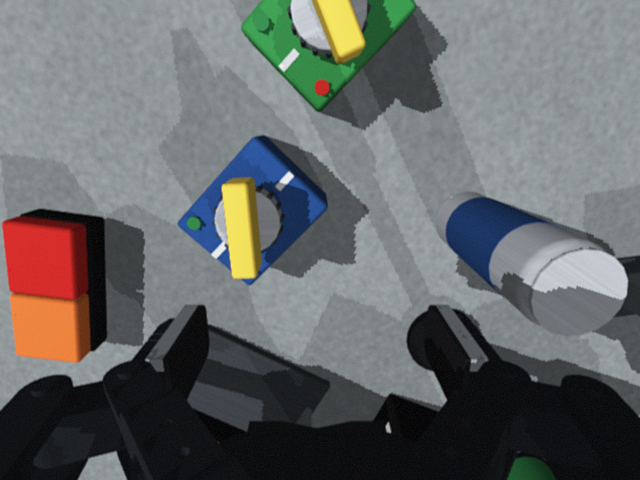

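The wrist view shows the blue box at (252,210), white marks at (287,181) and (220,251), and the wing at (241,228).

```bash
python3 - <<'E'
from h import *
c=calibration("wrist");c=dict(c);c["world_from_camera"]=np.load("pics/w2T.npy");im=cv2.imread("pics/w2.png");d=np.load("pics/w2.npy");P=cloud(c,d)
hsv=cv2.cvtColor(im,cv2.COLOR_BGR2HSV);H,S,V=[hsv[...,i] for i in range(3)]
yel=(H>20)&(H<34)&(S>110)&(V>90);yel[:,:200]=0;yel[:150]=0;yel[300:]=0;yel[:,280:]=0
print(np.percentile(P[yel][:,2],[5,50,95]))
def rect(m,z,nm):
    v,u=np.nonzero(m); q=np.array([atz(c,a,b,z)[:2] for a,b in zip(u,v)],np.float32)
    r=cv2.minAreaRect(q);bx=cv2.boxPoints(r);e=bx[1]-bx[0];f=bx[2]-bx[1]
    l=e if np.linalg.norm(e)>np.linalg.norm(f) else f
    print(nm,np.round(r[0],1),np.round(r[1],1),"long yaw",round(np.arctan2(l[1],l[0])%np.pi,3),len(u))
zt=np.percentile(P[yel][:,2],80)
rect(yel&(P[...,2]>zt-3),116,"wing");rect(yel,116,"wingall")
b=(H>100)&(H<130)&(S>110);b[:,:170]=0;b[:,335:]=0;b[:130]=0;b[300:]=0
rect(b&(P[...,2]>56),60,"box")
w=(S<60)&(V>190)&(P[...,2]>50)&(P[...,2]<66)
nn,lab,s,ce=cv2.connectedComponentsWithStats(w.astype(np.uint8))
for i in range(1,nn):
    if s[i,4]>15 and 190<ce[i][0]<330: print("white",ce[i],s[i,4],atz(c,*ce[i],60).round(1))
E
```

```text
[ 93.69603085 115.21922339 116.63610347]
wing [ 465.5 -234.8] [74.6 22.5] long yaw 0.336 2427
wingall [ 463.8 -234.8] [77.9 24.4] long yaw 0.343 3074
box [ 464.5 -235.7] [ 88.2 111.5] long yaw 2.665 6186
white [288.42622951  59.63934426] 183 [ 333.9 -239.1   60. ]
white [286.3655914  178.08602151] 93 [ 425.2 -215.4   60. ]
white [218.51376147 250.26605505] 109 [ 507.5 -257.6   60. ]
```

```bash
python3 - <<'E'
from h import *
plan([465.5,-235.8,200],down(1.908));plan([465.5,-235.8,107],down(1.908))
E
```

```text
lin [0.215, -0.01, -0.192] rot [-0.083, 0.001, -0.003] rows>=2.1 k=1.00
lin [0.525, -0.01, -0.192] rot [-0.083, 0.001, -0.003] rows>=4.0 k=1.00
```

```bash
python3 -m jog '[{"linear":[0.2,-0.01,-0.192],"rotation":[-0.083,0,0],"grip":85},{"linear":[0.2,-0.01,-0.192],"rotation":[-0.083,0,0],"grip":85},{"linear":[0.2,-0.01,-0.192],"rotation":[-0.083,0,0],"grip":60},{"linear":[0.3,-0.01,-0.192],"rotation":[-0.083,0,0],"grip":50},{"linear":[0.4,-0.01,-0.192],"rotation":[-0.083,0,0],"grip":50},{"linear":[0.47,-0.01,-0.192],"rotation":[-0.083,0,0],"grip":50},{"linear":[0.525,-0.01,-0.192],"rotation":[-0.083,0,0],"grip":50},{"linear":[0.525,-0.01,-0.192],"rotation":[-0.083,0,0],"grip":50},{"linear":[0.525,-0.01,-0.192],"rotation":[-0.083,0,0],"grip":50}]' 60; python3 - <<'E'
from h import *
st()
c=calibration("wrist")
p,d=capture("wrist");cv2.imwrite("pics/w3.png",p[:,:,::-1])
E
```

```text
time_s: 2.92
eef_pos: [465.8, -234.3, 108.0]
ee_rot: [0.408, -0.577, 0.409, 0.578]
force: [0.7, -0.1, 1.4]
grip_width: 0.585
t2.92 p [ 465.8 -234.3  108. ] x [-0.001  0.    -1.   ] zyaw 1.910 j [-6.910e-01  4.640e-01  1.683e+00 -1.000e-03  9.960e-01 -2.600e+00] F [ 0.7 -0.1  1.4] T [-0.01  0.01  0.  ] g 50.0
```

View pics/w3.png

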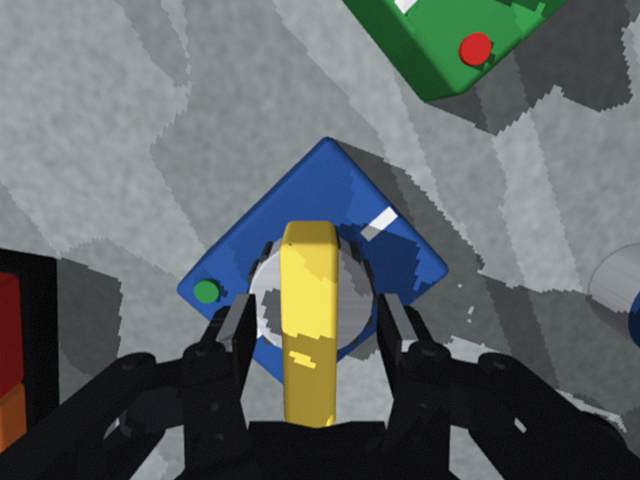

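```bash
python3 -m jog '[{"linear":[0,0,0],"rotation":[0,0,0],"grip":10},{"linear":[0,0,0],"rotation":[0,0,0],"grip":10},{"linear":[0,0,0],"rotation":[0,0,0],"grip":10},{"linear":[0,0,0],"rotation":[0,0,0],"grip":10},{"linear":[0,0,0],"rotation":[0,0,0],"grip":10},{"linear":[0,0,0],"rotation":[0,0,0],"grip":10}]' 60; python3 -c "
from h import *
st()"
python3 -m jog '[{"linear":[0,0,0],"rotation":[0.12,0,0],"grip":10},{"linear":[0,0,0],"rotation":[0.24,0,0],"grip":10},{"linear":[0,0,0],"rotation":[0.36,0,0],"grip":10},{"linear":[0,0,0],"rotation":[0.48,0,0],"grip":10},{"linear":[0,0,0],"rotation":[0.6,0,0],"grip":10},{"linear":[0,0,0],"rotation":[0.72,0,0],"grip":10},{"linear":[0,0,0],"rotation":[0.84,0,0],"grip":10},{"linear":[0,0,0],"rotation":[0.96,0,0],"grip":10},{"linear":[0,0,0],"rotation":[1,0,0],"grip":10},{"linear":[0,0,0],"rotation":[1,0,0],"grip":10}]' 60; python3 -c "
from h import *
st()"
```

```text
time_s: 3.47
eef_pos: [467.3, -236.4, 110.7]
ee_rot: [-0.408, 0.579, -0.409, -0.575]
force: [2.2, -5.4, 4.9]
grip_width: 0.222
t3.47 p [ 467.3 -236.4  110.7] x [ 0.004 -0.005 -1.   ] zyaw 1.909 j [-6.920e-01  4.610e-01  1.679e+00 -1.000e-03  9.950e-01 -2.600e+00] F [ 2.2 -5.4  4.9] T [-0.4  -0.12  0.04] g 18.9
time_s: 4.3
eef_pos: [467.4, -236.6, 110.8]
ee_rot: [0.539, -0.461, 0.539, 0.455]
force: [1.7, -5.7, -6.6]
grip_width: 0.223
t4.30 p [ 467.4 -236.6  110.8] x [ 0.005 -0.006 -1.   ] zyaw 1.409 j [-6.920e-01  4.610e-01  1.679e+00 -2.000e-03  9.950e-01 -2.100e+00] F [ 1.7 -5.7 -6.6] T [-0.37 -0.21 -0.07] g 19.0
```

```bash
python3 -m jog '[{"linear":[0,0,0],"rotation":[0.12,0,0],"grip":10},{"linear":[0,0,0],"rotation":[0.24,0,0],"grip":10},{"linear":[0,0,0],"rotation":[0.36,0,0],"grip":10},{"linear":[0,0,0],"rotation":[0.46,0,0],"grip":10},{"linear":[0,0,0],"rotation":[0.56,0,0],"grip":10},{"linear":[0,0,0],"rotation":[0.6,0,0],"grip":10},{"linear":[0,0,0],"rotation":[0.64,0,0],"grip":10},{"linear":[0,0,0],"rotation":[0.66,0,0],"grip":10},{"linear":[0,0,0],"rotation":[0.66,0,0],"grip":10}]' 60; python3 -c "
from h import *
st()"
```

```text
time_s: 5.05
eef_pos: [467.3, -236.8, 110.8]
ee_rot: [0.606, -0.367, 0.606, 0.361]
force: [1.2, -4.2, -6.4]
grip_width: 0.22
t5.05 p [ 467.3 -236.8  110.8] x [ 0.004 -0.006 -1.   ] zyaw 1.081 j [-0.692  0.461  1.679 -0.002  0.994 -1.772] F [ 1.2 -4.2 -6.4] T [-0.49 -0.21  0.94] g 18.8
```

```bash
python3 -m jog '[{"linear":[0,0,0],"rotation":[0.03,0,0],"grip":10},{"linear":[0,0,0],"rotation":[0.06,0,0],"grip":10},{"linear":[0,0,0],"rotation":[0.06,0,0],"grip":10}]' 60; python3 -c "
from h import *
st()"
```

```text
time_s: 5.3
eef_pos: [467.0, -236.7, 110.9]
ee_rot: [0.611, -0.357, 0.612, 0.352]
force: [-1.5, -3.4, -4.6]
grip_width: 0.216
t5.30 p [ 467.  -236.7  110.9] x [ 0.003 -0.006 -1.   ] zyaw 1.052 j [-0.692  0.461  1.679 -0.004  0.996 -1.742] F [-1.5 -3.4 -4.6] T [-0.4   0.55  0.88] g 18.4
```

```bash
python3 -m jog '[{"linear":[0,0,0],"rotation":[0,0,0],"grip":45},{"linear":[0,0,0],"rotation":[0,0,0],"grip":50},{"linear":[0,0,0],"rotation":[0,0,0],"grip":50},{"linear":[0,0,0],"rotation":[0,0,0],"grip":50},{"linear":[-0.1,0,0],"rotation":[0,0,0],"grip":50},{"linear":[-0.25,0,0],"rotation":[0,0,0],"grip":50},{"linear":[-0.38,0.05,-0.05],"rotation":[0,0,0],"grip":80},{"linear":[-0.5,0.1,-0.1],"rotation":[0,0,0],"grip":80},{"linear":[-0.5,0.1,-0.1],"rotation":[0,0,0],"grip":80}]' 60; python3 - <<'E'
from h import *
st()
c=calibration("wrist")
p,d=capture("wrist");cv2.imwrite("pics/w4.png",p[:,:,::-1]);np.save("pics/w4.npy",d);np.save("pics/w4T.npy",c["world_from_camera"])
E
```

```text
time_s: 6.05
eef_pos: [425.2, -248.3, 267.2]
ee_rot: [0.612, -0.36, 0.611, 0.349]
force: [0.5, 0.9, 1.2]
grip_width: 0.935
t6.05 p [ 425.2 -248.3  267.2] x [ 0.01  -0.013 -1.   ] zyaw 1.051 j [-0.766  0.22   1.574 -0.003  1.331 -1.816] F [0.5 0.9 1.2] T [-0.03 -0.02 -0.02] g 79.8
```

View pics/w4.png

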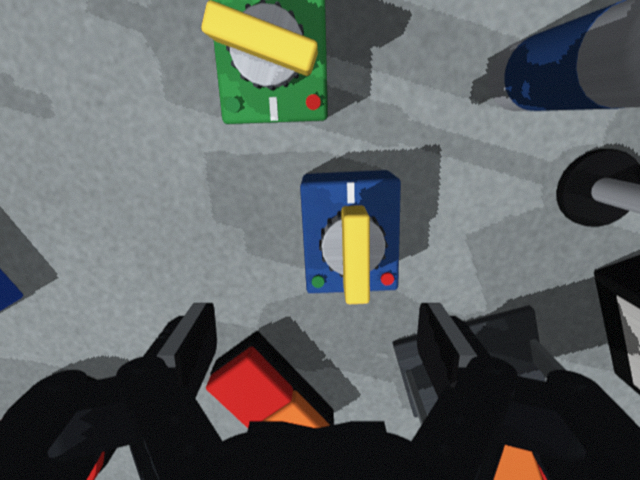

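```bash
python3 - <<'E'
from h import *
c=dict(calibration("wrist"));c["world_from_camera"]=np.load("pics/w4T.npy");im=cv2.imread("pics/w4.png");d=np.load("pics/w4.npy");P=cloud(c,d)
hsv=cv2.cvtColor(im,cv2.COLOR_BGR2HSV);H,S,V=[hsv[...,i] for i in range(3)]
yel=(H>20)&(H<34)&(S>110)&(V>90);yel[:180]=0;yel[310:]=0
def rect(m,z,nm):
    v,u=np.nonzero(m); q=np.array([atz(c,a,b,z)[:2] for a,b in zip(u,v)],np.float32)
    r=cv2.minAreaRect(q);bx=cv2.boxPoints(r);e=bx[1]-bx[0];f=bx[2]-bx[1]
    l=e if np.linalg.norm(e)>np.linalg.norm(f) else f
    print(nm,np.round(r[0],1),np.round(r[1],1),"long yaw",round((np.arctan2(l[1],l[0])%np.pi)-np.pi,3),len(u))
rect(yel&(P[...,2]>112),116,"wing")
b=(H>100)&(H<130)&(S>110);b[:,:290]=0;b[:,410:]=0;b[:160]=0;b[305:]=0
rect(b&(P[...,2]>56),60,"box")
plan([345,-20,300],down(0.75));plan([345,-20,300],down(0.464))
E
```

```text
wing [ 465.8 -236.5] [19.6 75. ] long yaw -0.477 2260
box [ 464.2 -235.6] [ 88.6 111.5] long yaw -0.476 6101
lin [-0.127, 0.609, 0.525] rot [0.6, -0.007, 0.029] rows>=5.9 k=1.00
lin [-0.127, 0.609, 0.525] rot [1.172, -0.003, 0.03] rows>=5.9 k=1.17
  frac: lin [-0.108, 0.519, 0.448] rot [1.0, -0.003, 0.025]
```

Wing yaw is −0.477 and the box axis is −0.476, so the coupling is fully home. Next, the meter.

```bash
python3 -m jog '[{"linear":[-0.13,0.61,0.52],"rotation":[0.6,0,0.03],"grip":80},{"linear":[-0.13,0.61,0.52],"rotation":[0.6,0,0.03],"grip":80},{"linear":[-0.13,0.61,0.52],"rotation":[0.6,0,0.03],"grip":80},{"linear":[-0.13,0.61,0.52],"rotation":[0.6,0,0.03],"grip":80},{"linear":[-0.13,0.61,0.52],"rotation":[0.6,0,0.03],"grip":80},{"linear":[-0.13,0.61,0.52],"rotation":[0.6,0,0.03],"grip":80},{"linear":[-0.13,0.61,0.52],"rotation":[0.6,0,0.03],"grip":80},{"linear":[-0.13,0.61,0.52],"rotation":[0.6,0,0.03],"grip":80},{"linear":[-0.13,0.61,0.52],"rotation":[0.6,0,0.03],"grip":80}]'; python3 - <<'E'
from h import *
st()
plan([390,190,270],down(0.464))
E
```

```text
time_s: 6.85
eef_pos: [344.2, -21.4, 300.3]
ee_rot: [0.656, -0.259, 0.659, 0.259]
force: [0.7, -0.5, -0.1]
grip_width: 0.93
t6.85 p [344.2 -21.4 300.3] x [-0.004 -0.002 -1.   ] zyaw 0.750 j [-0.404 -0.14   1.864 -0.003  1.421 -1.153] F [ 0.7 -0.5 -0.1] T [ 0.01 -0.02  0.02] g 79.4
lin [0.099, 0.411, 0.593] rot [0.573, -0.008, -0.001] rows>=5.2 k=1.00
```

```bash
python3 -c "
from h import *
plan([413,228,270],down(0.464))"
python3 -m jog '[{"linear":[0.1,0.46,0.72],"rotation":[0.573,0,0],"grip":80},{"linear":[0.1,0.46,0.72],"rotation":[0.573,0,0],"grip":80},{"linear":[0.1,0.46,0.72],"rotation":[0.573,0,0],"grip":80},{"linear":[0.1,0.46,0.72],"rotation":[0.573,0,0],"grip":80},{"linear":[0.1,0.46,0.72],"rotation":[0.573,0,0],"grip":80},{"linear":[0.1,0.46,0.72],"rotation":[0.573,0,0],"grip":80},{"linear":[0.1,0.46,0.72],"rotation":[0.573,0,0],"grip":80},{"linear":[0.1,0.46,0.72],"rotation":[0.573,0,0],"grip":80},{"linear":[0.1,0.46,0.72],"rotation":[0.573,0,0],"grip":80},{"linear":[0.1,0.46,0.72],"rotation":[0.573,0,0],"grip":80}]'; python3 - <<'E'
from h import *
st()
c=calibration("wrist")
p,d=capture("wrist");cv2.imwrite("pics/w5.png",p[:,:,::-1]);np.save("pics/w5.npy",d);np.save("pics/w5T.npy",c["world_from_camera"])
E
```

```text
lin [0.098, 0.452, 0.735] rot [0.573, -0.008, -0.001] rows>=6.2 k=1.00
time_s: 7.68
eef_pos: [408.4, 225.8, 268.7]
ee_rot: [0.686, -0.163, 0.69, 0.162]
force: [0.2, 0.3, 0.4]
grip_width: 0.937
t7.68 p [408.4 225.8 268.7] x [-0.005 -0.003 -1.   ] zyaw 0.463 j [ 2.540e-01  1.720e-01  1.628e+00 -1.000e-03  1.347e+00 -2.080e-01] F [0.2 0.3 0.4] T [0.02 0.03 0.01] g 80.0
```

View pics/w5.png

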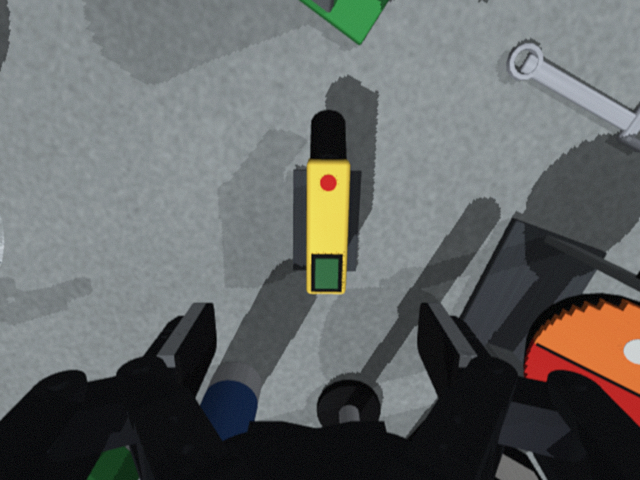

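The meter is centred in the view: button at (328,183), display at (326,272), nose tip at (328,115). The round lamp's white dot is at (632,350).

```bash
python3 - <<'E'
from h import *
c=dict(calibration("wrist"));c["world_from_camera"]=np.load("pics/w5T.npy");im=cv2.imread("pics/w5.png");d=np.load("pics/w5.npy");P=cloud(c,d)
hsv=cv2.cvtColor(im,cv2.COLOR_BGR2HSV);H,S,V=[hsv[...,i] for i in range(3)]
yel=(H>20)&(H<36)&(S>90)&(V>80);yel[:,:290]=0;yel[:,370:]=0;yel[:150]=0;yel[305:]=0
print(np.percentile(P[yel][:,2],[2,50,98]))
def rect(m,z,nm):
    v,u=np.nonzero(m); q=np.array([atz(c,a,b,z)[:2] for a,b in zip(u,v)],np.float32)
    r=cv2.minAreaRect(q);bx=cv2.boxPoints(r);e=bx[1]-bx[0];f=bx[2]-bx[1]
    l=e if np.linalg.norm(e)>np.linalg.norm(f) else f
    print(nm,np.round(r[0],1),np.round(r[1],1),"long yaw",round((np.arctan2(l[1],l[0])%np.pi),3),len(u))
    return r
rect(yel,84,"all");rect(yel&(P[...,2]>81),84,"top")
red=((H<6)|(H>174))&(S>130);red[:,:310]=0;red[:,345:]=0;red[:165]=0;red[200:]=0
v,u=np.nonzero(red);bt=atz(c,u.mean(),v.mean(),86);print("button",bt)
g=(H>55)&(H<95)&(S>60);g[:,:305]=0;g[:,350:]=0;g[:245]=0;g[305:]=0
v,u=np.nonzero(g);ds=atz(c,u.mean(),v.mean(),85);print("display",ds,"yaw",np.arctan2(*(bt-ds)[[1,0]]))
# rest foot dark pixels low z
f=(P[...,2]<12)&(P[...,2]>3)&(V<75)
v,u=np.nonzero(f);k=(u>285)&(u<370)&(v>160)&(v<280);q=np.array([atz(c,a,b,6)[:2] for a,b in zip(u[k],v[k])],np.float32)
print("foot",k.sum(),cv2.minAreaRect(q) if k.sum()>5 else 0)
E
```

```text
[71.40997374 83.48468293 85.4319427 ]
all [421.1 218.4] [ 35.9 119.6] long yaw 2.025 4335
top [421.4 218.3] [ 34.6 117.3] long yaw 2.026 4037
button [403.00096465 255.68523226  86.        ]
display [438.27080228 183.1079401   85.        ] yaw 2.023150950856267
foot 2178 ((427.48760986328125, 206.42501831054688), (69.66508483886719, 110.00392150878906), 25.424421310424805)
```

```bash
python3 - <<'E'
from h import *
plan([421.2,218.3,160],down(0.455));plan([421.2,218.3,73],down(0.455))
E
```

```text
lin [0.364, -0.04, 0.029] rot [0.014, -0.01, 0.001] rows>=2.6 k=1.00
lin [0.654, -0.04, 0.031] rot [0.014, -0.01, 0.001] rows>=4.7 k=1.00
```

```bash
python3 -m jog '[{"linear":[0.12,-0.04,0.03],"rotation":[0.014,-0.01,0],"grip":80},{"linear":[0.24,-0.04,0.03],"rotation":[0.014,-0.01,0],"grip":80},{"linear":[0.36,-0.04,0.03],"rotation":[0.014,-0.01,0],"grip":70},{"linear":[0.44,-0.04,0.031],"rotation":[0.014,-0.01,0],"grip":64},{"linear":[0.52,-0.04,0.031],"rotation":[0.014,-0.01,0],"grip":64},{"linear":[0.6,-0.04,0.031],"rotation":[0.014,-0.01,0],"grip":64},{"linear":[0.654,-0.04,0.031],"rotation":[0.014,-0.01,0],"grip":64},{"linear":[0.654,-0.04,0.031],"rotation":[0.014,-0.01,0],"grip":64},{"linear":[0.654,-0.04,0.031],"rotation":[0.014,-0.01,0],"grip":64}]' 50; python3 - <<'E'
from h import *
st()
p,d=capture("wrist");cv2.imwrite("pics/w6.png",p[:,:,::-1])
E
```

```text
time_s: 8.48
eef_pos: [421.5, 217.3, 73.2]
ee_rot: [0.689, -0.159, 0.689, 0.159]
force: [-0.1, -0.0, 0.8]
grip_width: 0.749
t8.48 p [421.5 217.3  73.2] x [-0.001 -0.001 -1.   ] zyaw 0.453 j [ 0.228  0.435  1.849 -0.     0.858 -0.224] F [-0.1 -0.   0.8] T [-0.02  0.03  0.03] g 63.9
```

View pics/w6.png

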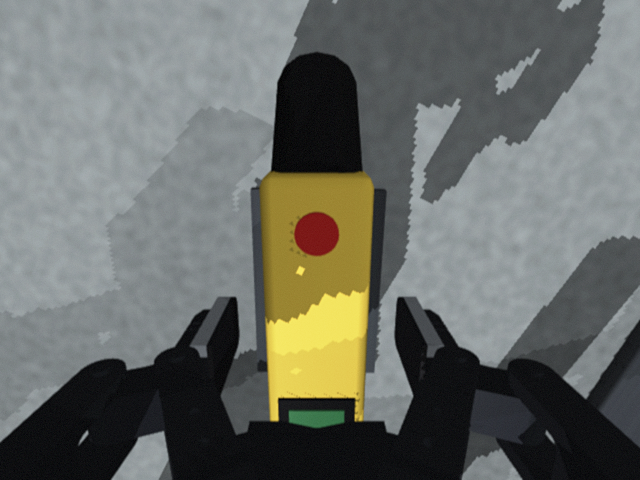

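The meter sits centred between the pads (317 against 317).

```bash
python3 -m jog '[{"linear":[0,0,0],"rotation":[0,0,0],"grip":50},{"linear":[0,0,0],"rotation":[0,0,0],"grip":44},{"linear":[0,0,0],"rotation":[0,0,0],"grip":38},{"linear":[0,0,0],"rotation":[0,0,0],"grip":34},{"linear":[0,0,0],"rotation":[0,0,0],"grip":25},{"linear":[0,0,0],"rotation":[0,0,0],"grip":25},{"linear":[0,0,0],"rotation":[0,0,0],"grip":25},{"linear":[0,0,0],"rotation":[0,0,0],"grip":25}]' 50; python3 -c "
from h import *
st()
p,d=capture('wrist');cv2.imwrite('pics/w7.png',p[:,:,::-1])
"
```

```text
time_s: 9.2
eef_pos: [422.2, 217.6, 74.9]
ee_rot: [0.69, -0.159, 0.688, 0.159]
force: [-2.2, -3.1, 8.1]
grip_width: 0.413
t9.20 p [422.2 217.6  74.9] x [ 0.002 -0.    -1.   ] zyaw 0.453 j [ 2.290e-01  4.320e-01  1.848e+00 -1.000e-03  8.590e-01 -2.240e-01] F [-2.2 -3.1  8.1] T [-0.37  0.46 -0.02] g 35.2
```

View pics/w7.png

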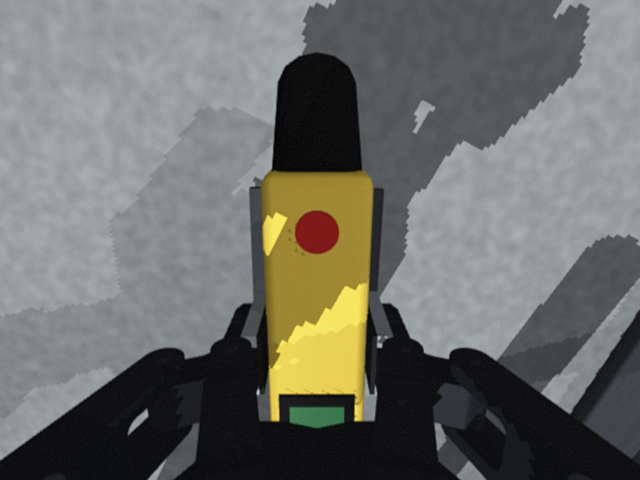

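```bash
python3 - <<'E'
from h import *
c=dict(calibration("wrist"));c["world_from_camera"]=np.load("pics/w5T.npy");im=cv2.imread("pics/w5.png");d=np.load("pics/w5.npy");P=cloud(c,d)
hsv=cv2.cvtColor(im,cv2.COLOR_BGR2HSV);H,S,V=[hsv[...,i] for i in range(3)]
near=np.hypot(P[...,0]-650,P[...,1]-235)<100
wd=(S<60)&(V>160)&near&(P[...,2]>110)
v,u=np.nonzero(wd);print(len(u),u.mean(),v.mean(),u.max(),v.min(),v.max(),P[wd].mean(0))
lens=(H<18)&(S>150)&(V>90)&near&(P[...,2]>110)
q=P[lens&(d>0)]
for _ in range(6):
    U,s,Vt=np.linalg.svd(q-q.mean(0),full_matrices=False);n=Vt[2]*np.sign(Vt[2][2]);r=(q-q.mean(0))@n;q=q[abs(r)<max(2.5*np.median(abs(r)),.8)]
print(n,np.arccos(n[2]),np.arctan2(n[1],n[0]),len(q),np.median(abs(r)))
# scene+side triangulated dot
print(tri([(calibration("scene"),444.38,234.85),(calibration("side"),359.61,158.91)]))
for nm in("scene","side"):
    cc=calibration(nm);dd=np.load(f"pics/{nm}0.npy");Q=cloud(cc,dd)
    k=(Q[...,0]>300)&(Q[...,0]<750)&(abs(Q[...,1])<300)&(abs(Q[...,2])<12);print(nm,"table z",np.median(Q[k][:,2]),np.percentile(Q[k][:,2],[10,90]))
Q=P;k=(abs(Q[...,2])<12);print("wrist table z",np.median(Q[k][:,2]))
E
```

```text
314 632.6178343949044 350.86624203821657 639 339 363 [643.67201468 255.06290932 160.64582193]
[-0.45728792 -0.05357377  0.88770356] 0.4784631567509083 -3.024968840899179 6034 0.4488315134246025
(array([644.97595949, 256.45499672, 160.7379743 ]), [np.float64(1.103639134416007), np.float64(1.1036391344159324)])
scene table z -0.5459076727334491 [-3.99167111  9.99635801]
side table z -0.04514029366492878 [-2.79154706  4.35417496]
wrist table z -0.13720055707011625
```

```bash
cat >> h.py <<'E'
# grasp record
G_p=np.array([422.2,217.6,74.9]);M0_p=np.array([421.4,218.0,50.]);M0_R=R.from_euler("z",2.025)
def gR():
    return down(0.453)
REL_R=M0_R.inv()*gR(); REL_p=M0_R.inv().apply(G_p-M0_p)
n_l=np.array([-0.455,-0.0535,0.889]);n_l/=np.linalg.norm(n_l);DOT=np.array([644.8,256.3,161.8])
def meas(dist=65,roll=0,dot=None,n=None):
    dot=DOT if dot is None else dot; n=n_l if n is None else n
    d=-n;y=np.cross([0,0,1],d);y/=np.linalg.norm(y)
    N=np.stack([d,y,np.cross(d,y)],1);N=N@R.from_euler("x",roll).as_matrix()
    Rm=R.from_matrix(N)*R.from_euler("y",-np.pi/4)   # nose x = meter (1,0,-1)/sqrt2
    assert np.allclose(Rm.apply([.70710678,0,-.70710678]),d,atol=1e-6)
    pm=dot-d*dist-Rm.apply([90,0,-17])
    return pm,Rm,pm+Rm.apply(REL_p),Rm*REL_R
E
python3 - <<'E'
from h import *
print(REL_p)
pm,Rm,pt,Rt=meas();print(pm,Rm.as_matrix().round(3),pt,Rt.as_matrix().round(3))
_,_,pt2,Rt2=meas(110);print("pre",pt2)
plan([422,218,290],down(0.453));
E
```

```text
[-0.71044177 -0.54338981 24.9       ]
[535.23577626 243.41717369 263.18820931] [[ 0.946 -0.117  0.303]
 [ 0.111  0.993  0.036]
 [-0.305  0.     0.952]] [542.16072991 243.68429321 287.12110851] [[-0.303  0.946  0.116]
 [-0.036  0.11  -0.993]
 [-0.952 -0.305  0.   ]]
pre [521.68786154 241.27704386 327.12194364]
lin [-0.717, 0.001, 0.001] rot [0.001, 0.004, 0.002] rows>=5.2 k=1.00
```

```bash
python3 -m jog '[{"linear":[-0.01,0,0],"rotation":[0,0,0],"grip":25},{"linear":[-0.03,0,0],"rotation":[0,0,0],"grip":25},{"linear":[-0.06,0,0],"rotation":[0,0,0],"grip":25},{"linear":[-0.1,0,0],"rotation":[0,0,0],"grip":25},{"linear":[-0.15,0,0],"rotation":[0,0,0],"grip":25},{"linear":[-0.22,0,0],"rotation":[0,0,0],"grip":25},{"linear":[-0.3,0,0],"rotation":[0,0,0],"grip":25},{"linear":[-0.38,0,0],"rotation":[0,0,0],"grip":25},{"linear":[-0.46,0,0],"rotation":[0,0,0],"grip":25},{"linear":[-0.54,0,0],"rotation":[0,0,0],"grip":25},{"linear":[-0.62,0,0],"rotation":[0,0,0],"grip":25},{"linear":[-0.69,0,0],"rotation":[0,0,0],"grip":25},{"linear":[-0.75,0,0],"rotation":[0,0,0],"grip":25},{"linear":[-0.78,0,0],"rotation":[0,0,0],"grip":25},{"linear":[-0.78,0,0],"rotation":[0,0,0],"grip":25}]' 50; python3 - <<'E'
from h import *
st()
p,d=capture("wrist");cv2.imwrite("pics/w8.png",p[:,:,::-1])
_,_,pt,Rt=meas(110)
plan([440,222,312],down(-0.03))
plan(pt,Rt)
E
```

```text
time_s: 10.5
eef_pos: [421.9, 217.8, 310.9]
ee_rot: [0.691, -0.159, 0.687, 0.159]
force: [-0.5, -0.1, -3.4]
grip_width: 0.41
t10.50 p [421.9 217.8 310.9] x [ 0.006  0.001 -1.   ] zyaw 0.454 j [ 2.290e-01  1.580e-01  1.535e+00 -1.000e-03  1.443e+00 -2.240e-01] F [-0.5 -0.1 -3.4] T [-0.03 -0.03  0.04] g 35.0
lin [-0.009, -0.014, 0.062] rot [0.967, 0.007, 0.001] rows>=3.9 k=1.00
lin [-0.059, -0.075, 0.335] rot [3.781, 0.596, -0.423] rows>=15.4 k=3.78
  frac: lin [-0.016, -0.02, 0.088] rot [1.0, 0.158, -0.112]
```

View pics/w8.png

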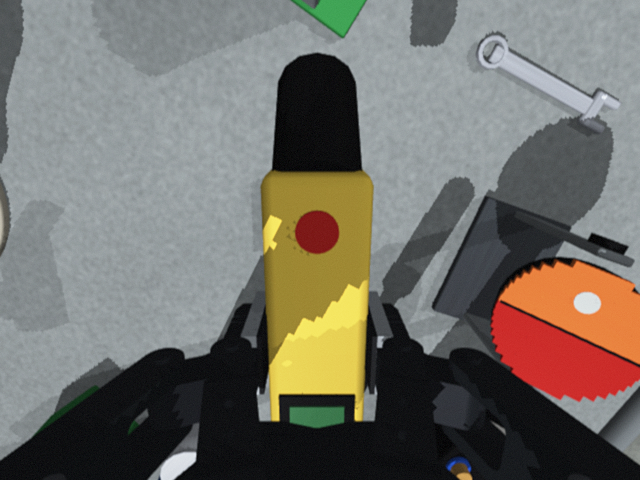

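The meter is held unchanged and the dot is now fully visible at (587,302). I'll ray-cast it onto the lens plane and start the turn.

```bash
python3 - <<'E'
from h import *
c=calibration("wrist");im=cv2.imread("pics/w8.png");hsv=cv2.cvtColor(im,cv2.COLOR_BGR2HSV)
m=(hsv[...,1]<60)&(hsv[...,2]>150);m[:,:565]=0;m[:,610:]=0;m[:285]=0;m[320:]=0
v,u=np.nonzero(m);o,r=ray(c,u.mean(),v.mean());print(len(u),u.mean(),v.mean(),(o+r*((DOT-o)@n_l)/(r@n_l)).round(1))
E
python3 -m jog '[{"linear":[-0.01,-0.01,0.06],"rotation":[0.15,0,0],"grip":25},{"linear":[-0.01,-0.01,0.06],"rotation":[0.35,0,0],"grip":25},{"linear":[-0.01,-0.01,0.06],"rotation":[0.55,0,0],"grip":25},{"linear":[-0.01,-0.01,0.06],"rotation":[0.75,0,0],"grip":25},{"linear":[-0.01,-0.01,0.06],"rotation":[0.95,0,0],"grip":25},{"linear":[-0.01,-0.01,0.06],"rotation":[1,0,0],"grip":25},{"linear":[-0.01,-0.01,0.06],"rotation":[1,0,0],"grip":25}]' 50; python3 - <<'E'
from h import *
st()
_,_,pt,Rt=meas(110)
plan([460,230,312],down(-0.54))
plan(pt,Rt)
E
```

```text
464 586.7801724137931 302.45258620689657 [644.2 257.  161.5]
time_s: 11.13
eef_pos: [438.8, 222.8, 311.1]
ee_rot: [0.707, 0.016, 0.706, -0.016]
force: [1.4, 0.4, -2.5]
grip_width: 0.412
t11.13 p [438.8 222.8 311.1] x [ 0.001 -0.    -1.   ] zyaw -0.045 j [ 2.320e-01  2.000e-01  1.484e+00 -1.000e-03  1.456e+00  2.770e-01] F [ 1.4  0.4 -2.5] T [-0.05 -0.05  0.03] g 35.2
lin [-0.003, 0.027, 0.07] rot [0.989, 0.003, 0.0] rows>=4.0 k=1.00
lin [-0.053, 0.074, 0.273] rot [2.794, 0.438, -0.515] rows>=11.5 k=2.79
  frac: lin [-0.019, 0.027, 0.098] rot [1.0, 0.157, -0.184]
```

```bash
python3 -m jog '[{"linear":[-0.02,0.03,0.1],"rotation":[0.15,0.03,-0.03],"grip":25},{"linear":[-0.02,0.03,0.1],"rotation":[0.35,0.06,-0.06],"grip":25},{"linear":[-0.02,0.03,0.1],"rotation":[0.55,0.09,-0.1],"grip":25},{"linear":[-0.02,0.03,0.1],"rotation":[0.75,0.12,-0.14],"grip":25},{"linear":[-0.02,0.03,0.1],"rotation":[0.95,0.15,-0.18],"grip":25},{"linear":[-0.02,0.03,0.1],"rotation":[1,0.157,-0.184],"grip":25},{"linear":[-0.02,0.03,0.1],"rotation":[1,0.157,-0.184],"grip":25}]' 50; python3 - <<'E'
from h import *
st()
_,_,pt,Rt=meas(110)
plan(pt,Rt)
E
```

```text
time_s: 11.72
eef_pos: [469.2, 230.4, 316.5]
ee_rot: [0.652, 0.158, 0.708, -0.221]
force: [-0.0, -0.4, -2.4]
grip_width: 0.415
t11.72 p [469.2 230.4 316.5] x [-0.1   -0.065 -0.993] zyaw -0.546 j [ 0.25   0.335  1.3   -0.038  1.62   0.793] F [-0.  -0.4 -2.4] T [ 0.08 -0.11  0.03] g 35.4
lin [-0.055, 0.117, 0.129] rot [1.8, 0.28, -0.329] rows>=7.4 k=1.80
  frac: lin [-0.031, 0.065, 0.071] rot [1.0, 0.156, -0.183]
```

```bash
python3 -m jog '[{"linear":[-0.01,0.02,0.02],"rotation":[0.15,0.03,-0.03],"grip":25},{"linear":[-0.03,0.06,0.07],"rotation":[0.35,0.06,-0.06],"grip":25},{"linear":[-0.03,0.06,0.07],"rotation":[0.55,0.09,-0.1],"grip":25},{"linear":[-0.03,0.06,0.07],"rotation":[0.75,0.12,-0.14],"grip":25},{"linear":[-0.03,0.06,0.07],"rotation":[0.95,0.15,-0.18],"grip":25},{"linear":[-0.03,0.06,0.07],"rotation":[1,0.157,-0.183],"grip":25},{"linear":[-0.03,0.06,0.07],"rotation":[1,0.157,-0.183],"grip":25}]' 50; python3 - <<'E'
from h import *
st()
_,_,pt,Rt=meas(110)
plan(pt,Rt)
E
```

```text
time_s: 12.3
eef_pos: [497.3, 235.3, 322.1]
ee_rot: [0.555, 0.29, 0.663, -0.411]
force: [0.2, -0.8, -3.2]
grip_width: 0.414
t12.30 p [497.3 235.3 322.1] x [-0.217 -0.071 -0.974] zyaw -1.049 j [ 0.237  0.461  1.117 -0.019  1.794  1.279] F [ 0.2 -0.8 -3.2] T [ 0.02 -0.22  0.05] g 35.3
lin [-0.035, 0.074, 0.022] rot [0.807, 0.123, -0.146] rows>=3.3 k=1.00
```

```bash
python3 -m jog '[{"linear":[-0.01,0.02,0.01],"rotation":[0.15,0.03,-0.03],"grip":25},{"linear":[-0.035,0.05,0.02],"rotation":[0.35,0.06,-0.06],"grip":25},{"linear":[-0.035,0.074,0.022],"rotation":[0.55,0.09,-0.1],"grip":25},{"linear":[-0.035,0.074,0.022],"rotation":[0.7,0.11,-0.13],"grip":25},{"linear":[-0.035,0.074,0.022],"rotation":[0.807,0.123,-0.146],"grip":25},{"linear":[-0.035,0.074,0.022],"rotation":[0.807,0.123,-0.146],"grip":25},{"linear":[-0.035,0.074,0.022],"rotation":[0.807,0.123,-0.146],"grip":25}]' 50; python3 - <<'E'
from h import *
st()
_,_,pt,Rt=meas(110)
plan(pt,Rt)
_,_,pt,Rt=meas(65)
plan(pt,Rt)
for n in("scene","side","wrist"):
    p,d=capture(n);cv2.imwrite(f"pics/{n}9.png",p[:,:,::-1]);np.save(f"pics/{n}9.npy",d)
    a=p[...,::-1]
    if n=="scene":cv2.imwrite("pics/scene9c.png",cv2.resize(a[120:320,340:520],None,fx=3,fy=3))
    if n=="side":cv2.imwrite("pics/side9c.png",cv2.resize(a[80:240,250:430],None,fx=3.5,fy=3.5))
E
```

```text
time_s: 12.88
eef_pos: [521.5, 241.3, 327.1]
ee_rot: [0.451, 0.382, 0.595, -0.545]
force: [-0.0, 1.1, -2.9]
grip_width: 0.407
t12.88 p [521.5 241.3 327.1] x [-0.301 -0.036 -0.953] zyaw -1.450 j [0.217 0.562 0.962 0.032 1.925 1.674] F [-0.   1.1 -2.9] T [ 0.04 -0.31  0.  ] g 34.8
lin [-0.0, 0.001, 0.0] rot [0.009, 0.001, -0.002] rows>=0.0 k=1.00
lin [0.106, 0.107, 0.001] rot [0.009, 0.001, -0.002] rows>=1.1 k=1.00
```

View pics/wrist9.png

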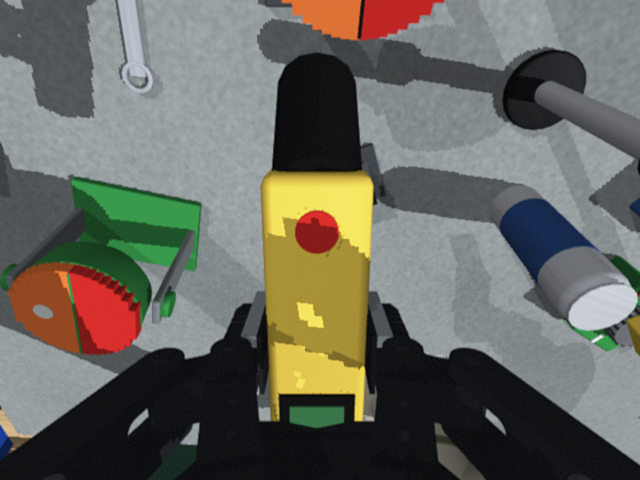

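View pics/scene9c.png

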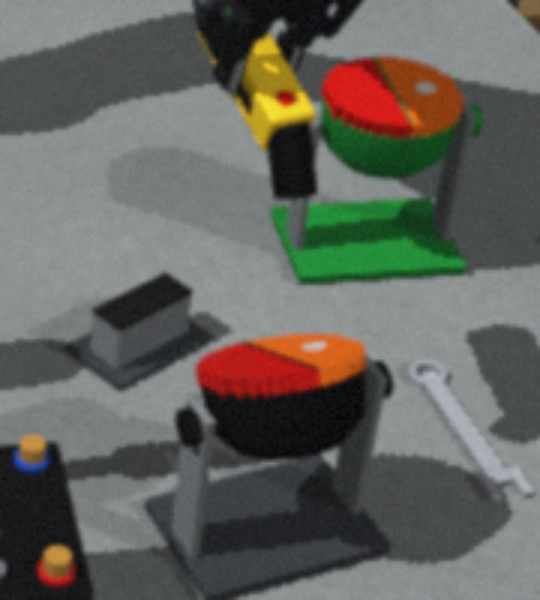

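View pics/side9c.png

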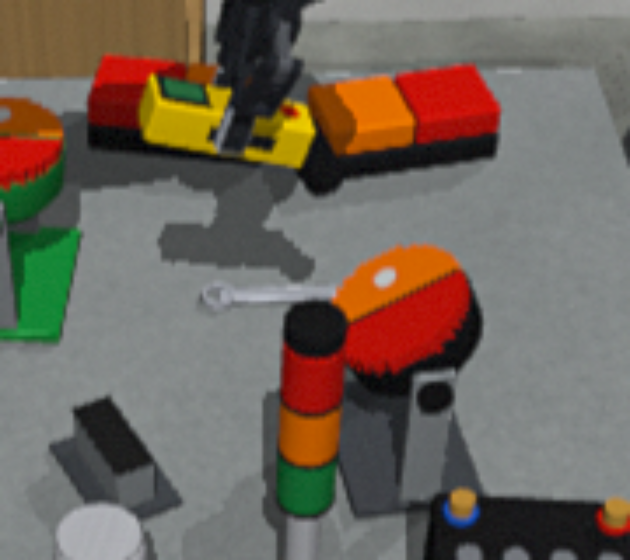

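```bash
python3 - <<'E'
from h import *
p,r=cur()
Rm=r*REL_R.inv();pm=p-Rm.apply(REL_p)
obs=[]
for n,(x0,x1,y0,y1) in dict(scene=(425,445,143,162),side=(325,341,105,120)).items():
    im=cv2.imread(f"pics/{n}9.png");h=cv2.cvtColor(im,cv2.COLOR_BGR2HSV)
    m=((h[...,0]<6)|(h[...,0]>174))&(h[...,1]>150);k=np.zeros_like(m);k[y0:y1,x0:x1]=1;v,u=np.nonzero(m&k);print(n,len(u),u.mean(),v.mean());obs.append((calibration(n),u.mean(),v.mean()))
print("tri",tri(obs))
b0=M0_R.inv().apply(np.array([403.0,255.7,86])-M0_p);print("button in meter",b0,"pred",pm+Rm.apply(b0))
nose=pm+Rm.apply([90,0,-17]);d=Rm.apply([.7071,0,-.7071]);v=DOT-nose
print("nose",nose,"dist",v@d,"lateral",v-d*(v@d),"angle",np.degrees(np.arccos(-d@n_l)))
E
```

```text
scene 13 435.0 152.0
side 5 332.2 111.4
tri (array([562.65469367, 246.84770318, 322.07737417]), [np.float64(1.0294628979961413), np.float64(1.0294628979960603)])
button in meter [ 4.19505657e+01 -6.31995803e-03  3.60000000e+01] pred [564.98782069 247.23093485 324.95590069]
nose [594.45502634 250.81348531 259.86675181] dist 110.36845584675581 lateral [ 0.05851937 -0.61058482 -0.01033793] angle 0.27418835301840533
```

```bash
sed -i 's/DOT=np.array(\[644.8,256.3,161.8\])/DOT=np.array([644.5,256.8,161.7])/' h.py; python3 - <<'E'
from h import *
_,_,pt,Rt=meas(65)
plan(pt,Rt)
E
python3 -m jog '[{"linear":[0.02,0.02,0.0],"rotation":[0.009,0,0],"grip":25},{"linear":[0.04,0.04,0.0],"rotation":[0.009,0,0],"grip":25},{"linear":[0.065,0.065,0.0],"rotation":[0.009,0,0],"grip":25},{"linear":[0.085,0.085,0.0],"rotation":[0.009,0,0],"grip":25},{"linear":[0.1,0.1,0.0],"rotation":[0.009,0,0],"grip":25},{"linear":[0.106,0.106,-0.001],"rotation":[0.009,0,0],"grip":25},{"linear":[0.106,0.106,-0.001],"rotation":[0.009,0,0],"grip":25}]' 50; python3 - <<'E'
from h import *
st()
_,_,pt,Rt=meas(65);plan(pt,Rt)
for n in("scene","side","wrist"):
    p,d=capture(n);cv2.imwrite(f"pics/{n}10.png",p[:,:,::-1]);np.save(f"pics/{n}10.npy",d)
    a=p[...,::-1]
    if n=="scene":cv2.imwrite("pics/scene10c.png",cv2.resize(a[140:270,380:500],None,fx=5,fy=4.6))
    if n=="side":cv2.imwrite("pics/side10c.png",cv2.resize(a[90:200,290:400],None,fx=5,fy=5))
E
```

```text
lin [0.107, 0.107, -0.001] rot [0.006, 0.001, -0.002] rows>=1.1 k=1.00
time_s: 13.62
eef_pos: [542.0, 244.2, 286.4]
ee_rot: [0.449, 0.383, 0.594, -0.547]
force: [-0.7, 0.1, -2.2]
grip_width: 0.412
t13.62 p [542.  244.2 286.4] x [-0.303 -0.036 -0.952] zyaw -1.456 j [0.215 0.624 0.963 0.03  1.863 1.675] F [-0.7  0.1 -2.2] T [ 0.06 -0.26  0.01] g 35.2
lin [-0.002, -0.001, -0.0] rot [-0.003, 0.001, 0.001] rows>=0.0 k=1.00
```

View pics/scene10c.png

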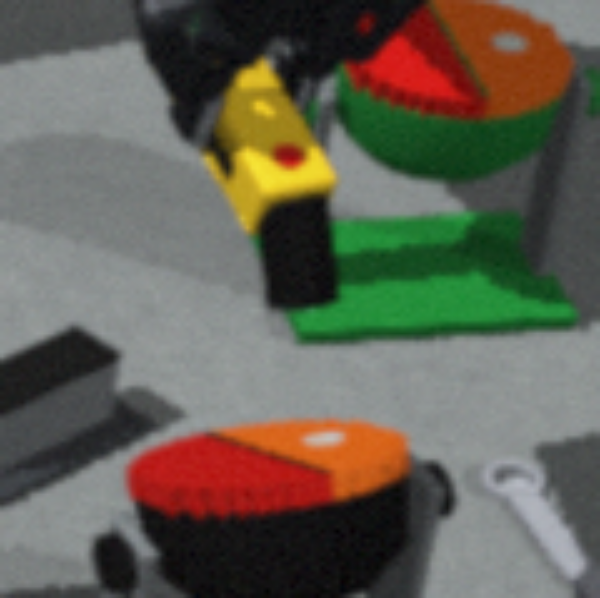

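View pics/side10c.png

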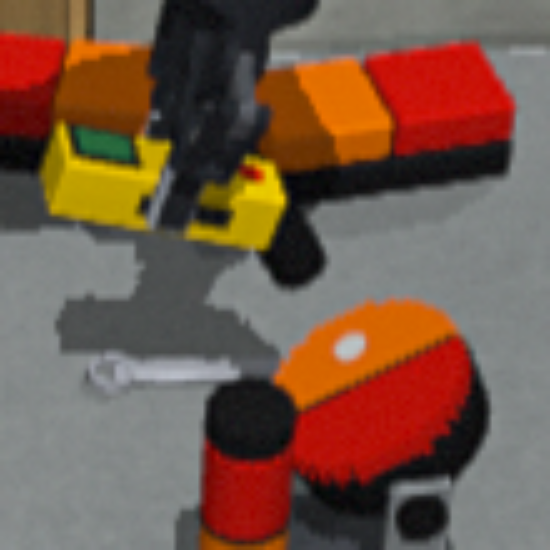

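```bash
python3 - <<'E'
from h import *
p,r=cur()
Rm=r*REL_R.inv();pm=p-Rm.apply(REL_p);N=Rm*R.from_euler("y",np.pi/4)
nose=pm+Rm.apply([90,0,-17]);d=N.apply([1,0,0]);v=DOT-nose
print("nose",nose.round(1),"dist",v@d,"lat",N.inv().apply(v).round(2),"ang",np.degrees(np.arccos(np.clip(-d@n_l,-1,1))))
def proj(c,X):
    K=np.array(c["intrinsics"]);T=np.array(c["world_from_camera"]);q=(np.atleast_2d(X)-T[:3,3])@T[:3,:3]
    return np.stack([K[0,0]*q[:,0]/-q[:,2]+K[0,2],K[1,1]*-q[:,1]/-q[:,2]+K[1,2]],1)
a=np.linspace(0,2*np.pi,40)
for n,(x0,y0,w,h) in dict(scene=(380,140,120,130),side=(290,90,110,110)).items():
    c=calibration(n);im=cv2.imread(f"pics/{n}10.png");S=5 if n=="side" else 4.6
    out=cv2.resize(im[y0:y0+h,x0:x0+w],None,fx=S,fy=S,interpolation=cv2.INTER_CUBIC)
    def pl(X,col):
        q=((proj(c,X)-[x0,y0]+.5)*S).astype(np.int32);cv2.polylines(out,[q.reshape(-1,1,2)],False,col,1)
    for b in(0,-25): pl(nose+N.apply(np.stack([a*0+b,16*np.cos(a),16*np.sin(a)],1)),(255,255,0))
    pl(np.stack([nose,DOT]),(255,0,255))
    B=lambda z:pm+Rm.apply([[60,18,z],[60,-18,z],[-60,-18,z],[-60,18,z],[60,18,z]])
    pl(B(34),(255,0,0));pl(B(0),(255,0,0))
    cv2.imwrite(f"pics/{n}10o.png",out)
E
```

```text
nose [615.1 253.2 220.4] dist 65.7840543076779 lat [65.78  0.19 -0.65] ang 0.12847679600934717
```

View pics/scene10o.png

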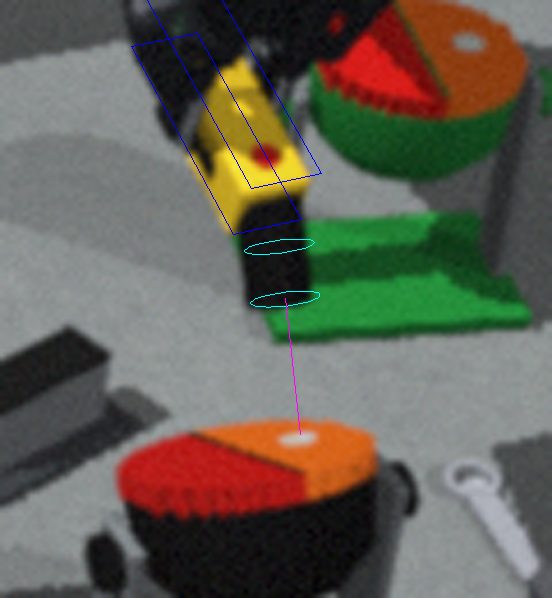

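View pics/side10o.png

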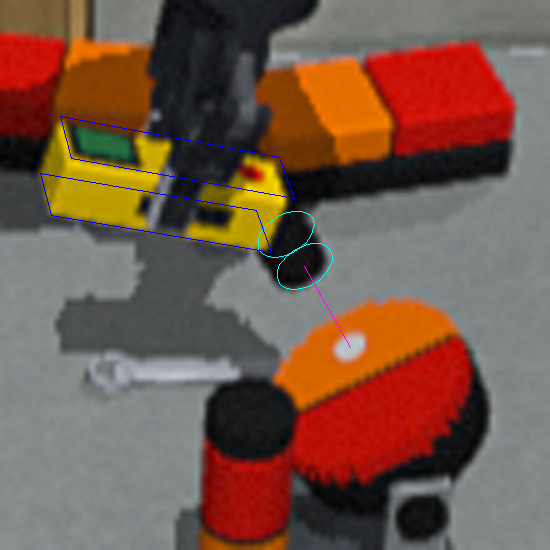

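```bash
cat >> h.py <<'E'
def proj(c,X):
    K=np.array(c["intrinsics"]);T=np.array(c["world_from_camera"]);q=(np.atleast_2d(X)-T[:3,3])@T[:3,:3]
    return np.stack([K[0,0]*q[:,0]/-q[:,2]+K[0,2],K[1,1]*-q[:,1]/-q[:,2]+K[1,2]],1)
E
python3 - <<'E'
from h import *
p,r=cur()
Rm=r*REL_R.inv();pm=p-Rm.apply(REL_p);N=Rm*R.from_euler("y",np.pi/4);nose=pm+Rm.apply([90,0,-17])
a=np.linspace(0,2*np.pi,60)
rim=lambda b:nose+N.apply(np.stack([a*0+b,16*np.cos(a),16*np.sin(a)],1))
for n,(x0,x1,y0,y1) in dict(scene=(425,455,180,210),side=(338,360,128,152)).items():
    c=calibration(n);im=cv2.imread(f"pics/{n}10.png");g=cv2.cvtColor(im,cv2.COLOR_BGR2HSV)[...,2]
    m=np.zeros_like(g,bool);m[y0:y1,x0:x1]=g[y0:y1,x0:x1]<50
    hull=cv2.convexHull(np.vstack([proj(c,rim(0)),proj(c,rim(-22))]).astype(np.float32)).reshape(-1,2)
    print(n,"pred x",hull.min(0).round(1),hull.max(0).round(1))
    for y in range(y0,y1,2):
        xs=np.nonzero(m[y])[0]
        H2=np.array([ (hull[i]+(hull[(i+1)%len(hull)]-hull[i])*t) for i in range(len(hull)) for t in np.linspace(0,1,30)])
        hx=H2[abs(H2[:,1]-y)<.3][:,0]
        print(y,(xs.min(),xs.max()) if len(xs) else None,(hx.min().round(1),hx.max().round(1)) if len(hx) else None)
    h=cv2.cvtColor(im,cv2.COLOR_BGR2HSV);P=cloud(c,np.load(f"pics/{n}10.npy"))
    w=(h[...,1]<90)&(h[...,2]>150)&(np.hypot(P[...,0]-645,P[...,1]-256)<25)&(P[...,2]>140)
    v,u=np.nonzero(w);print("dot px",u.mean(),v.mean(),"pred",proj(c,DOT))
E
```

```text
scene pred x [432.8 192.8] [449.1 206.3]
180 None None
182 None None
184 (np.int64(436), np.int64(444)) None
186 (np.int64(434), np.int64(444)) None
188 (np.int64(432), np.int64(445)) None
190 (np.int64(432), np.int64(445)) None
192 (np.int64(432), np.int64(445)) None
194 (np.int64(432), np.int64(445)) (np.float64(434.6), np.float64(448.0))
196 (np.int64(433), np.int64(446)) (np.float64(432.8), np.float64(448.2))
198 (np.int64(433), np.int64(447)) (np.float64(433.1), np.float64(448.4))
200 (np.int64(433), np.int64(447)) (np.float64(433.3), np.float64(448.7))
202 (np.int64(434), np.int64(446)) (np.float64(433.6), np.float64(448.9))
204 (np.int64(434), np.int64(446)) (np.float64(433.8), np.float64(449.1))
206 (np.int64(434), np.int64(441)) (np.float64(434.2), np.float64(443.7))
208 None None
dot px 468.19941348973606 72.94134897360703 pred [[444.79560044 233.92983541]]
side pred x [341.6 132.5] [356.  147.4]
128 (np.int64(347), np.int64(359)) None
130 (np.int64(348), np.int64(353)) None
132 (np.int64(347), np.int64(350)) None
134 (np.int64(346), np.int64(350)) (np.float64(344.5), np.float64(352.6))
136 (np.int64(345), np.int64(351)) (np.float64(342.6), np.float64(353.7))
138 (np.int64(344), np.int64(353)) (np.float64(341.6), np.float64(354.8))
140 (np.int64(343), np.int64(353)) (np.float64(341.6), np.float64(355.9))
142 (np.int64(343), np.int64(354)) (np.float64(342.7), np.float64(355.9))
144 (np.int64(344), np.int64(353)) (np.float64(344.0), np.float64(355.0))
146 (np.int64(346), np.int64(350)) (np.float64(345.2), np.float64(353.0))
148 None None
150 None None
dot px 364.05172413793105 74.32758620689656 pred [[359.57484373 158.94505026]]
```

```bash
python3 -m jog '[{"linear":[0,0.003,-0.001],"rotation":[0,0,0],"grip":25},{"linear":[0,0.005,-0.003],"rotation":[0,0,0],"grip":25},{"linear":[0,0.005,-0.003],"rotation":[0,0,0],"grip":25},{"linear":[0,0.005,-0.003],"rotation":[0,0,0],"grip":25},{"linear":[0,0.005,-0.003],"rotation":[0,0,0],"grip":25},{"linear":[0,0.005,-0.003],"rotation":[0,0,0],"grip":25},{"linear":[0,0.005,-0.003],"rotation":[0,0,0],"grip":25},{"linear":[0,0.005,-0.003],"rotation":[0,0,0],"grip":25},{"linear":[0,0.005,-0.003],"rotation":[0,0,0],"grip":25},{"linear":[0,0.005,-0.003],"rotation":[0,0,0],"grip":25},{"linear":[0,0.005,-0.003],"rotation":[0,0,0],"grip":25},{"linear":[0,0.005,-0.003],"rotation":[0,0,0],"grip":25},{"linear":[0,0.005,-0.003],"rotation":[0,0,0],"grip":25},{"linear":[0,0.005,-0.003],"rotation":[0,0,0],"grip":25},{"linear":[0,0.005,-0.003],"rotation":[0,0,0],"grip":25},{"linear":[0,0.005,-0.003],"rotation":[0,0,0],"grip":25},{"linear":[0,0.005,-0.003],"rotation":[0,0,0],"grip":25},{"linear":[0,0.005,-0.003],"rotation":[0,0,0],"grip":25},{"linear":[0,0.005,-0.003],"rotation":[0,0,0],"grip":25},{"linear":[0,0.005,-0.003],"rotation":[0,0,0],"grip":25}]' 50; python3 - <<'E'
from h import *
st()
for n in("side","scene"):
    p,d=capture(n);im=p[...,::-1];h=cv2.cvtColor(np.ascontiguousarray(im),cv2.COLOR_BGR2HSV)
    cv2.imwrite(f"pics/{n}11.png",im)
    x0,x1,y0,y1=dict(scene=(425,460,180,212),side=(338,362,128,152))[n]
    g=h[...,2]
    for y in ((198,202) if n=="scene" else (140,142)):
        xs=np.nonzero(g[y,x0:x1]<50)[0]+x0;print(n,y,xs.min(),xs.max())
    a,b,e,f=dict(scene=(435,455,228,242),side=(352,368,152,166))[n]
    m=(h[b*0+e:f,a:b,1]<90)&(h[e:f,a:b,2]>150);v,u=np.nonzero(m);print(n,"dot",u.mean()+a,v.mean()+e)
E
```

```text
time_s: 15.43
eef_pos: [543.2, 245.3, 287.4]
ee_rot: [0.45, 0.384, 0.593, -0.546]
force: [-0.4, 0.3, -2.5]
grip_width: 0.413
t15.43 p [543.2 245.3 287.4] x [-0.301 -0.036 -0.953] zyaw -1.456 j [0.216 0.627 0.956 0.031 1.865 1.677] F [-0.4  0.3 -2.5] T [ 0.04 -0.28  0.  ] g 35.3
side 140 343 354
side 142 344 354
side dot 358.9259259259259 158.11111111111111
scene 198 434 447
scene 202 434 447
scene dot 444.58181818181816 230.6909090909091
```

```bash
python3 -m jog '[{"linear":[0,0,0],"rotation":[0,0,0],"grip":25},{"linear":[0,0,0],"rotation":[0,0,0],"grip":25},{"linear":[0,0,0],"rotation":[0,0,0],"grip":25},{"linear":[0,0,0],"rotation":[0,0,0],"grip":25},{"linear":[0,0,0],"rotation":[0,0,0],"grip":25},{"linear":[0,0,0],"rotation":[0,0,0],"grip":25},{"linear":[0,0,0],"rotation":[0,0,0],"grip":25},{"linear":[0,0,0],"rotation":[0,0,0],"grip":25},{"linear":[0,0,0],"rotation":[0,0,0],"grip":25},{"linear":[0,0,0],"rotation":[0,0,0],"grip":25},{"linear":[0,0,0],"rotation":[0,0,0],"grip":25},{"linear":[0,0,0],"rotation":[0,0,0],"grip":25},{"linear":[0,0,0],"rotation":[0,0,0],"grip":25},{"linear":[0,0,0],"rotation":[0,0,0],"grip":25},{"linear":[0,0,0],"rotation":[0,0,0],"grip":25},{"linear":[0,0,0],"rotation":[0,0,0],"grip":25},{"linear":[0,0,0],"rotation":[0,0,0],"grip":25},{"linear":[0,0,0],"rotation":[0,0,0],"grip":25},{"linear":[0,0,0],"rotation":[0,0,0],"grip":25},{"linear":[0,0,0],"rotation":[0,0,0],"grip":25}]' 50
python3 -m jog '[{"linear":[0,0,0],"rotation":[0,0,0],"grip":25},{"linear":[0,0,0],"rotation":[0,0,0],"grip":25},{"linear":[0,0,0],"rotation":[0,0,0],"grip":25},{"linear":[0,0,0],"rotation":[0,0,0],"grip":25},{"linear":[0,0,0],"rotation":[0,0,0],"grip":25},{"linear":[0,0,0],"rotation":[0,0,0],"grip":25},{"linear":[0,0,0],"rotation":[0,0,0],"grip":25},{"linear":[0,0,0],"rotation":[0,0,0],"grip":25},{"linear":[0,0,0],"rotation":[0,0,0],"grip":25},{"linear":[0,0,0],"rotation":[0,0,0],"grip":25}]' 50
python3 - <<'E'
from h import *
st()
p,r=cur();Rm=r*REL_R.inv();pm=p-Rm.apply(REL_p+[1.5,.6,0]);d=Rm.apply([.7071,0,-.7071]);nose=pm+Rm.apply([90,0,-17]);v=DOT-nose
print("dist",v@d,"lat",np.linalg.norm(v-d*(v@d)),"ang",np.degrees(np.arccos(-d@n_l)))
# reverse plan: raise 45 mm along lamp normal, then to above rest
_,_,pt,Rt=meas(120);plan(pt,Rt)
E
```

```text
time_s: 17.2
eef_pos: [543.2, 245.3, 287.4]
ee_rot: [0.45, 0.384, 0.593, -0.546]
force: [0.8, -0.2, -3.3]
grip_width: 0.416
time_s: 18.03
eef_pos: [543.2, 245.3, 287.4]
ee_rot: [0.45, 0.384, 0.593, -0.546]
force: [-0.5, -1.2, -2.5]
grip_width: 0.415
t18.03 p [543.2 245.3 287.4] x [-0.301 -0.036 -0.953] zyaw -1.456 j [0.216 0.627 0.956 0.031 1.865 1.677] F [-0.5 -1.2 -2.5] T [ 0.05 -0.28 -0.01] g 35.4
dist 65.80695731520875 lat 0.6737088215141824 ang 0.28227190333236546
lin [-0.127, -0.134, 0.004] rot [-0.003, 0.001, -0.004] rows>=1.3 k=1.00
```

```bash
python3 -m jog '[{"linear":[-0.02,-0.02,0],"rotation":[0,0,0],"grip":25},{"linear":[-0.05,-0.05,0],"rotation":[0,0,0],"grip":25},{"linear":[-0.085,-0.09,0],"rotation":[0,0,0],"grip":25},{"linear":[-0.115,-0.12,0],"rotation":[0,0,0],"grip":25},{"linear":[-0.127,-0.134,0],"rotation":[0,0,0],"grip":25},{"linear":[-0.127,-0.134,0],"rotation":[0,0,0],"grip":25}]' 50; python3 - <<'E'
from h import *
st();plan([422.2,217.6,311],down(0.453))
E
```

```text
time_s: 18.53
eef_pos: [516.1, 242.4, 338.2]
ee_rot: [0.451, 0.385, 0.593, -0.545]
force: [0.7, 0.3, -3.5]
grip_width: 0.412
t18.53 p [516.1 242.4 338.2] x [-0.297 -0.035 -0.954] zyaw -1.456 j [0.221 0.546 0.958 0.033 1.94  1.684] F [ 0.7  0.3 -3.5] T [ 0.1  -0.24  0.02] g 35.2
lin [0.183, -0.278, 0.046] rot [-3.785, -0.579, 0.412] rows>=15.4 k=3.78
  frac: lin [0.048, -0.074, 0.012] rot [-1.0, -0.153, 0.109]
```

```bash
python3 -m jog '[{"linear":[0.01,-0.02,0],"rotation":[-0.15,-0.03,0.02],"grip":25},{"linear":[0.02,-0.03,0],"rotation":[-0.35,-0.06,0.04],"grip":25},{"linear":[0.03,-0.05,0.01],"rotation":[-0.55,-0.08,0.06],"grip":25},{"linear":[0.04,-0.065,0.01],"rotation":[-0.75,-0.12,0.08],"grip":25},{"linear":[0.048,-0.074,0.01],"rotation":[-0.95,-0.15,0.1],"grip":25},{"linear":[0.048,-0.074,0.01],"rotation":[-1,-0.153,0.11],"grip":25},{"linear":[0.048,-0.074,0.01],"rotation":[-1,-0.153,0.11],"grip":25}]' 50; python3 - <<'E'
from h import *
st();plan([422.2,217.6,311],down(0.453))
E
```

```text
time_s: 19.12
eef_pos: [491.0, 236.6, 331.1]
ee_rot: [0.568, 0.257, 0.681, -0.384]
force: [-0.4, 0.2, -3.3]
grip_width: 0.411
t19.12 p [491.  236.6 331.1] x [-0.222 -0.086 -0.971] zyaw -0.954 j [ 0.247  0.453  1.108 -0.03   1.819  1.19 ] F [-0.4  0.2 -3.3] T [ 0.08 -0.19 -0.02] g 35.1
lin [0.121, -0.201, -0.077] rot [-2.786, -0.425, 0.302] rows>=11.3 k=2.79
  frac: lin [0.044, -0.072, -0.028] rot [-1.0, -0.153, 0.109]
```

```bash
python3 -m jog '[{"linear":[0.01,-0.02,-0.01],"rotation":[-0.15,-0.03,0.02],"grip":25},{"linear":[0.02,-0.03,-0.01],"rotation":[-0.35,-0.06,0.04],"grip":25},{"linear":[0.03,-0.05,-0.02],"rotation":[-0.55,-0.08,0.06],"grip":25},{"linear":[0.04,-0.065,-0.028],"rotation":[-0.75,-0.12,0.08],"grip":25},{"linear":[0.044,-0.072,-0.028],"rotation":[-0.95,-0.15,0.1],"grip":25},{"linear":[0.044,-0.072,-0.028],"rotation":[-1,-0.153,0.11],"grip":25},{"linear":[0.044,-0.072,-0.028],"rotation":[-1,-0.153,0.11],"grip":25}]' 50; python3 - <<'E'
from h import *
st();plan([422.2,217.6,311],down(0.453))
E
```

```text
time_s: 19.7
eef_pos: [466.3, 229.8, 323.8]
ee_rot: [0.65, 0.113, 0.725, -0.198]
force: [-0.0, 0.3, -3.1]
grip_width: 0.414
t19.70 p [466.3 229.8 323.8] x [-0.131 -0.093 -0.987] zyaw -0.450 j [ 0.259  0.348  1.267 -0.057  1.677  0.701] F [-0.   0.3 -3.1] T [ 0.05 -0.12  0.02] g 35.4
lin [0.065, -0.092, -0.111] rot [-1.79, -0.272, 0.192] rows>=7.3 k=1.79
  frac: lin [0.036, -0.052, -0.062] rot [-1.0, -0.152, 0.108]
```

```bash
python3 -m jog '[{"linear":[0.01,-0.02,-0.02],"rotation":[-0.15,-0.03,0.02],"grip":25},{"linear":[0.02,-0.03,-0.04],"rotation":[-0.35,-0.06,0.04],"grip":25},{"linear":[0.03,-0.05,-0.06],"rotation":[-0.55,-0.08,0.06],"grip":25},{"linear":[0.036,-0.052,-0.062],"rotation":[-0.75,-0.12,0.08],"grip":25},{"linear":[0.036,-0.052,-0.062],"rotation":[-0.95,-0.15,0.1],"grip":25},{"linear":[0.036,-0.052,-0.062],"rotation":[-1,-0.152,0.108],"grip":25},{"linear":[0.036,-0.052,-0.062],"rotation":[-1,-0.152,0.108],"grip":25}]' 50; python3 - <<'E'
from h import *
st();plan([422.2,217.6,311],down(0.453))
E
```

```text
time_s: 20.28
eef_pos: [441.8, 222.7, 316.8]
ee_rot: [0.689, -0.039, 0.724, 0.0]
force: [0.5, 0.0, -3.4]
grip_width: 0.413
t20.28 p [441.8 222.7 316.8] x [-0.047 -0.055 -0.997] zyaw 0.054 j [ 0.25   0.241  1.42  -0.042  1.54   0.198] F [ 0.5  0.  -3.4] T [ 0.01 -0.08  0.01] g 35.3
lin [0.023, -0.012, -0.065] rot [-0.796, -0.121, 0.084] rows>=3.2 k=1.00
```

```bash
python3 -m jog '[{"linear":[0.01,-0.01,-0.03],"rotation":[-0.15,-0.03,0.02],"grip":25},{"linear":[0.023,-0.012,-0.065],"rotation":[-0.35,-0.06,0.04],"grip":25},{"linear":[0.023,-0.012,-0.065],"rotation":[-0.55,-0.08,0.06],"grip":25},{"linear":[0.023,-0.012,-0.065],"rotation":[-0.7,-0.11,0.08],"grip":25},{"linear":[0.023,-0.012,-0.065],"rotation":[-0.796,-0.121,0.084],"grip":25},{"linear":[0.023,-0.012,-0.065],"rotation":[-0.796,-0.121,0.084],"grip":25},{"linear":[0.023,-0.012,-0.065],"rotation":[-0.796,-0.121,0.084],"grip":25}]' 50; python3 - <<'E'
from h import *
st();plan([422.2,217.6,95],down(0.453))
p,d=capture("wrist");cv2.imwrite("pics/w12.png",p[:,:,::-1])
for n in("w8","w12"):
    im=cv2.imread(f"pics/{n}.png");h=cv2.cvtColor(im,cv2.COLOR_BGR2HSV)
    m=((h[...,0]<6)|(h[...,0]>174))&(h[...,1]>130);m[:200]=0;m[265:]=0;m[:,280:360]&=True;m[:,:280]=0;m[:,360:]=0
    v,u=np.nonzero(m);print(n,"button",u.mean(),v.mean())
E
```

```text
time_s: 20.87
eef_pos: [422.4, 217.6, 311.0]
ee_rot: [0.689, -0.158, 0.69, 0.157]
force: [0.5, -0.4, -3.4]
grip_width: 0.413
t20.87 p [422.4 217.6 311. ] x [-0.001 -0.    -1.   ] zyaw 0.449 j [ 0.228  0.162  1.53  -0.     1.45  -0.221] F [ 0.5 -0.4 -3.4] T [-0.04 -0.03  0.  ] g 35.3
lin [0.72, 0.0, -0.0] rot [-0.008, -0.001, 0.0] rows>=5.2 k=1.00
w8 button 316.6031294452347 231.76458036984351
w12 button 316.60526315789474 231.7873399715505
```

View pics/w12.png

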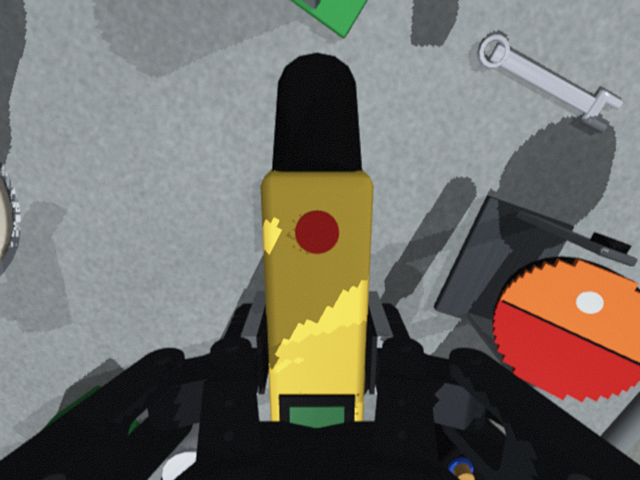

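The button pixel is unchanged, so the meter has not slipped. Now I'll lower it to just above the rest, then slowly onto it.

```bash
python3 -m jog '[{"linear":[0.05,0,0],"rotation":[-0.008,0,0],"grip":25},{"linear":[0.13,0,0],"rotation":[-0.008,0,0],"grip":25},{"linear":[0.22,0,0],"rotation":[-0.008,0,0],"grip":25},{"linear":[0.31,0,0],"rotation":[-0.008,0,0],"grip":25},{"linear":[0.4,0,0],"rotation":[-0.008,0,0],"grip":25},{"linear":[0.49,0,0],"rotation":[-0.008,0,0],"grip":25},{"linear":[0.57,0,0],"rotation":[-0.008,0,0],"grip":25},{"linear":[0.64,0,0],"rotation":[-0.008,0,0],"grip":25},{"linear":[0.69,0,0],"rotation":[-0.008,0,0],"grip":25},{"linear":[0.73,0,0],"rotation":[-0.008,0,0],"grip":25},{"linear":[0.75,0,0],"rotation":[-0.008,0,0],"grip":25},{"linear":[0.76,0,0],"rotation":[-0.008,0,0],"grip":25},{"linear":[0.76,0,0],"rotation":[-0.008,0,0],"grip":25},{"linear":[0.76,0,0],"rotation":[-0.008,0,0],"grip":25}]' 50; python3 - <<'E'
from h import *
st();plan([422.2,217.6,74.9],down(0.453))
E
```

```text
time_s: 22.08
eef_pos: [422.7, 217.7, 83.6]
ee_rot: [0.689, -0.159, 0.689, 0.159]
force: [1.4, -0.4, -2.8]
grip_width: 0.415
t22.08 p [422.7 217.7  83.6] x [ 0. -0. -1.] zyaw 0.453 j [ 0.229  0.418  1.839 -0.     0.884 -0.224] F [ 1.4 -0.4 -2.8] T [-0.07 -0.   -0.  ] g 35.4
lin [0.029, 0.001, -0.002] rot [0.0, 0.001, 0.001] rows>=0.2 k=1.00
```

```bash
python3 -m jog '[{"linear":[0.004,0.001,-0.002],"rotation":[0,0,0],"grip":25},{"linear":[0.008,0.001,-0.002],"rotation":[0,0,0],"grip":25},{"linear":[0.012,0.001,-0.002],"rotation":[0,0,0],"grip":25},{"linear":[0.016,0.001,-0.002],"rotation":[0,0,0],"grip":25},{"linear":[0.02,0.001,-0.002],"rotation":[0,0,0],"grip":25},{"linear":[0.023,0.001,-0.002],"rotation":[0,0,0],"grip":25},{"linear":[0.026,0.001,-0.002],"rotation":[0,0,0],"grip":25},{"linear":[0.026,0.001,-0.002],"rotation":[0,0,0],"grip":25},{"linear":[0.026,0.001,-0.002],"rotation":[0,0,0],"grip":25}]' 50; python3 - <<'E'
from h import *
st()
E
```

```text
time_s: 22.83
eef_pos: [422.1, 217.7, 75.7]
ee_rot: [0.689, -0.159, 0.689, 0.159]
force: [-0.2, 0.3, -3.4]
grip_width: 0.412
t22.83 p [422.1 217.7  75.7] x [ 0. -0. -1.] zyaw 0.453 j [ 0.229  0.431  1.846 -0.     0.864 -0.224] F [-0.2  0.3 -3.4] T [-0.03  0.01  0.11] g 35.2
```

Not touching yet; the force is still just the meter's weight. I'll go down further in 0.3 mm steps.

```bash
python3 -m jog '[{"linear":[0.001,0,0],"rotation":[0,0,0],"grip":25},{"linear":[0.002,0,0],"rotation":[0,0,0],"grip":25},{"linear":[0.003,0,0],"rotation":[0,0,0],"grip":25},{"linear":[0.003,0,0],"rotation":[0,0,0],"grip":25},{"linear":[0.003,0,0],"rotation":[0,0,0],"grip":25}]' 50; python3 -c "
from h import *
st()"
```

```text
time_s: 23.25
eef_pos: [422.1, 217.7, 74.9]
ee_rot: [0.689, -0.159, 0.689, 0.159]
force: [-1.7, -0.1, -0.5]
grip_width: 0.411
t23.25 p [422.1 217.7  74.9] x [ 0. -0. -1.] zyaw 0.453 j [ 0.229  0.432  1.847 -0.     0.862 -0.224] F [-1.7 -0.1 -0.5] T [-0.08  0.15  0.01] g 35.1
```

```bash
python3 -m jog '[{"linear":[0.001,0,0],"rotation":[0,0,0],"grip":25},{"linear":[0.002,0,0],"rotation":[0,0,0],"grip":25},{"linear":[0.002,0,0],"rotation":[0,0,0],"grip":25},{"linear":[0.002,0,0],"rotation":[0,0,0],"grip":36},{"linear":[0.002,0,0],"rotation":[0,0,0],"grip":40},{"linear":[0.002,0,0],"rotation":[0,0,0],"grip":45},{"linear":[0.002,0,0],"rotation":[0,0,0],"grip":52},{"linear":[0.002,0,0],"rotation":[0,0,0],"grip":60},{"linear":[0.002,0,0],"rotation":[0,0,0],"grip":64},{"linear":[0.002,0,0],"rotation":[0,0,0],"grip":64},{"linear":[0.002,0,0],"rotation":[0,0,0],"grip":64}]' 20; python3 -c "
from h import *
st()
p,d=capture('wrist');cv2.imwrite('pics/w13.png',p[:,:,::-1])"
```

```text
time_s: 24.17
eef_pos: [422.1, 217.7, 74.3]
ee_rot: [0.689, -0.159, 0.689, 0.159]
force: [-0.1, 0.9, 0.5]
grip_width: 0.749
t24.17 p [422.1 217.7  74.3] x [ 0.001 -0.    -1.   ] zyaw 0.453 j [ 0.229  0.433  1.847 -0.     0.86  -0.224] F [-0.1  0.9  0.5] T [-0.09 -0.05 -0.  ] g 64.0
```

View pics/w13.png

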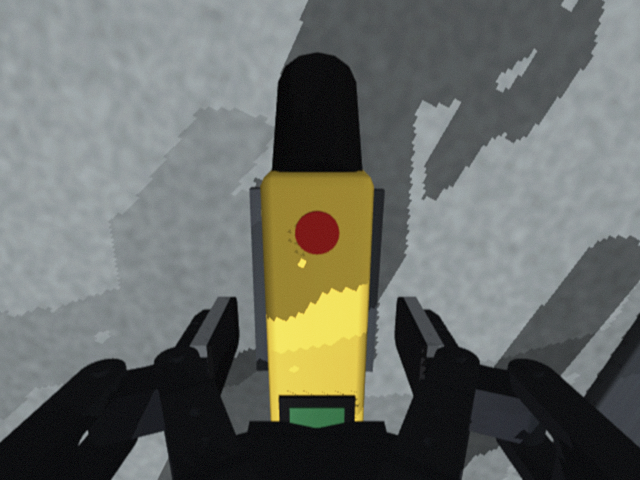

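```bash
python3 -m jog '[{"linear":[-0.04,0,0],"rotation":[0,0,0],"grip":64},{"linear":[-0.12,0,0],"rotation":[0,0,0],"grip":64},{"linear":[-0.22,0,0],"rotation":[0,0,0],"grip":64},{"linear":[-0.34,0,0],"rotation":[0,0,0],"grip":64},{"linear":[-0.46,0.01,-0.01],"rotation":[0,0,0],"grip":70},{"linear":[-0.58,0.03,-0.02],"rotation":[0,0,0],"grip":80},{"linear":[-0.65,0.045,-0.03],"rotation":[0,0,0],"grip":80},{"linear":[-0.65,0.045,-0.03],"rotation":[0,0,0],"grip":80},{"linear":[-0.65,0.045,-0.03],"rotation":[0,0,0],"grip":80}]' 20; python3 - <<'E'
from h import *
st()
c=calibration("wrist");p,d=capture("wrist");im=np.ascontiguousarray(p[...,::-1]);cv2.imwrite("pics/w14.png",im);P=cloud(c,d)
hsv=cv2.cvtColor(im,cv2.COLOR_BGR2HSV);H,S,V=[hsv[...,i] for i in range(3)]
yel=(H>20)&(H<36)&(S>90)&(V>80);yel[:,:285]=0;yel[:,375:]=0;yel[:145]=0;yel[310:]=0
v,u=np.nonzero(yel);q=np.array([atz(c,a,b,84)[:2] for a,b in zip(u,v)],np.float32);print(cv2.minAreaRect(q),np.percentile(P[yel][:,2],[2,50,98]))
f=(P[...,2]<12)&(P[...,2]>3)&(V<75);v,u=np.nonzero(f);k=(u>280)&(u<375)&(v>155)&(v<285);q=np.array([atz(c,a,b,6)[:2] for a,b in zip(u[k],v[k])],np.float32);print("foot",cv2.minAreaRect(q))
for n in("scene","side"):
    p,d=capture(n);a=p[...,::-1];cv2.imwrite(f"pics/{n}14.png",a)
    b=cv2.imread(f"pics/{n}0.png");df=cv2.absdiff(cv2.GaussianBlur(np.ascontiguousarray(a),(5,5),0),cv2.GaussianBlur(b,(5,5),0)).max(2)
    cv2.imwrite(f"pics/{n}14d.png",cv2.convertScaleAbs(df,alpha=3))
E
```

```text
time_s: 24.97
eef_pos: [408.0, 226.1, 269.8]
ee_rot: [0.69, -0.159, 0.688, 0.159]
force: [0.4, 0.1, -0.9]
grip_width: 0.938
t24.97 p [408.  226.1 269.8] x [ 0.002  0.    -1.   ] zyaw 0.453 j [ 0.254  0.167  1.632 -0.     1.341 -0.199] F [ 0.4  0.1 -0.9] T [-0.02  0.01  0.01] g 80.1
((421.4241027832031, 219.16531372070312), (36.192604064941406, 119.1680679321289), 26.05869483947754) [ 7.05645032 83.48683028 85.39171473]
foot ((427.6372375488281, 206.44943237304688), (69.17936706542969, 110.13988494873047), 25.043018341064453)
```

View pics/scene14.png

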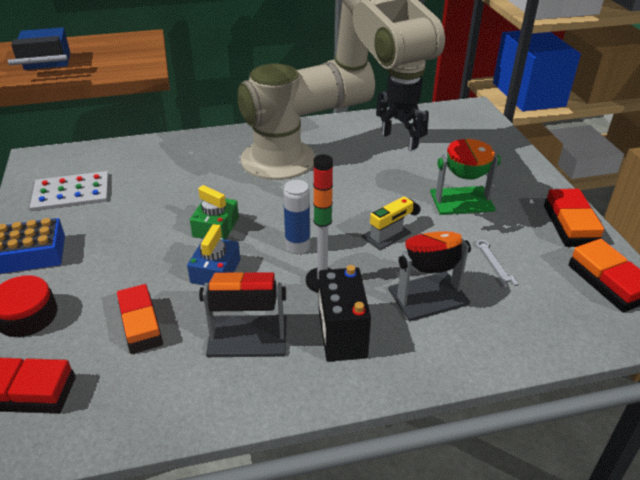

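View pics/side14d.png

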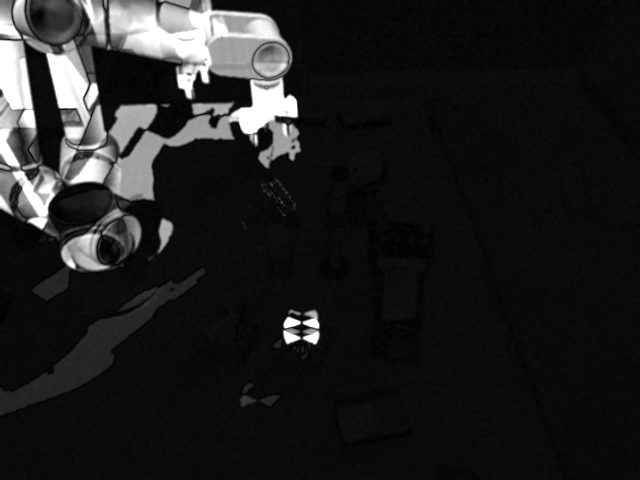

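View pics/side14.png

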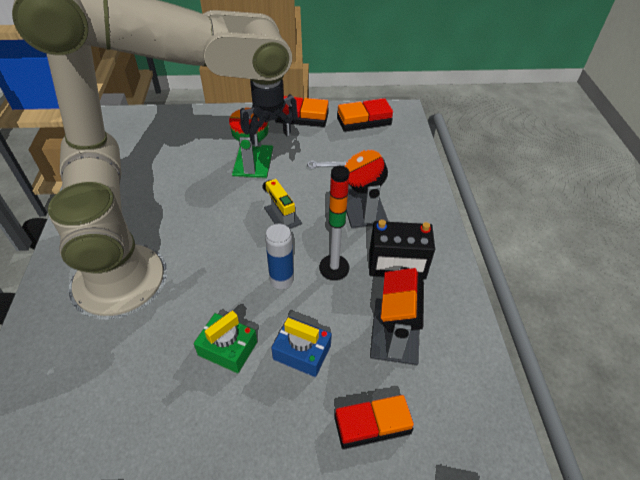

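The difference image shows changes only at the coupling, the arm and its shadow, and a very faint trace at the meter. The lamps and the other objects look unmoved, and the gripper is clear, so I'm handing in.

```bash
python3 -c "
from rig import *
print(finish_job())"
```

```text
the job is handed in; nothing more can be done
None
```

The job is done as asked and handed in at about 25 s; no verdict was reported.

- **Coupling:** I turned the blue box's wing clockwise until the torque rose at the stop. After letting go, the wing measured −0.477 rad and the box axis −0.476 rad.
- **Aiming:** I held the nose about 66 mm from the white dot. My estimates put it under 1 mm off to the side and about 0.3° off square. The measured arm pose stayed the same to 0.1 mm for over 2.5 s.
- **Meter:** It is back on its rest within about 1 mm and 0.001 rad of how it lay, and released. It did not slip in the grip.
- **Bench:** Before-and-after side images differ only at the coupling, the arm and its shadow, and a faint trace at the meter. The lamps and loose objects look unmoved.

**Disagreements:**
- The cameras disagreed by a few mm on absolute positions. The fixed views put the nose about 2 mm off my prediction, so I shifted the meter about 1.5 mm before the hold. The 1 mm sideways figure includes that correction.
- Measured against the rest's foot, the meter sat about 3 mm forward along its length before I picked it up (about 4 mm after). I put it back where it lay.

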